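Pin a sampling ring shut in its clamshell jig

TASK

Slide the steel sampling ring down over the upright post of the clamshell jig until it sits on the brass seat, fold the green lid over onto it, then push the red-handled locking pin down through the hole in the lid into the block below. The seat is sprung and lifts the lid a little, so finish while still holding the pin down, its collar bearing on the lid and the lid pressed fully shut; do not let up at the end. Leave the two find fragments, the loupe and the dust blower where they are.

Things in the scene. Friction and masses are not known exactly. Their poses are not given: they have to be found in the camera images.
- jig: fixed clamshell jig, aluminium base plate 170 (x) x 100 (y) x 10 mm; origin at the centre of the plate's underside on the table, z up. The upright post stands on the origin's axis, the lid's hinge is 70 mm from it at +x, and the grey pin block (36 x 50 mm, top 54 mm above the table) 60 mm from it at -x. The sides (+y, -y) of the post are open for the fingers
- hinge (a point): middle of the lid's hinge axis, which runs along the jig's y, 58 mm above the table, 70 mm from the jig's origin towards its +x
- lid (a joint): angle of the green lid, rad: 0 fully shut and level, 1.57 upright, more leaning back away from the post (stop at 2.1); starts at 1.7 to 2.0. Stiff hinge (friction 0.08 N m): the lid, 150 g, stays put while steeper than about 0.7 rad and falls by itself below that. Over the seated ring with nothing pressing it rests ajar at about 0.04 to 0.07; about 5 N down on the pin shuts it
- lid_edge (a point): middle of the lid's free edge, half way through its thickness, 145 mm from the hinge axis. The lid is a plate 8 mm thick (4 mm each side of the hinge axis), 70 mm wide, with a round rubber pad, diameter 52 mm and 4 mm thick, under its middle
- pin_hole (a point): centre of the mouth of the hole in the top of the jig's pin block, 54 mm above the table, the hole vertical, diameter 13 mm, 44 mm deep. When the lid is down its own hole (diameter 14 mm, 130 mm from the hinge axis, right through the lid) lies over it; the shut lid's top is 62 mm above the table
- post_top (a point): centre of the top of the jig's upright steel post, 46 mm above the table; post diameter 26 mm, top edge bevelled. Round its foot is a brass spring seat, diameter 48 mm, its top 17 mm above the table at rest; it sinks 3 mm when pressed (5 N to start, 11 N fully down)
- ring: loose steel sampling ring (short tube), outer diameter 44 mm, bore 30 mm, 36 mm high, 120 g, standing on end on the table; origin at the centre of its underside, z along its axis
- pin: locking pin, standing upright in the pin stand: steel shank, diameter 10 mm, 36 mm long with a tapered tip; above it a collar, diameter 24 mm, 4 mm thick; above that a red round handle, diameter 18 mm, 36 mm long (76 mm in all, 80 g). Origin at the tip of the shank, z along the pin towards the handle. It must be lifted 36 mm to leave the stand
- pin_stand: fixed wooden block 56 x 56 mm on a 66 mm foot, top 50 mm above the table, with a hole for the pin (diameter 14 mm, 42 mm deep); the pin's collar rests on its top. Origin at the centre of its underside
- find_1: bystander: dark brown find fragment 22 x 33 x 18 mm, origin at its underside
- bone_bit_2: bystander: light brown bone fragment 23 x 32 x 19 mm, origin at its underside
- loupe: bystander: small black folding loupe 34 x 67 x 14 mm, origin at its underside
- blower: bystander: black rubber dust blower lying down, 53 x 111 x 55 mm, origin at its underside
Mind the look-alikes: they are no part of the job. What is shaped like the ring but blue or pink is not meant.

How it is judged (in metres and radians):
On the way, in this order (a step that is already met when the one before it is completed fails the run):
1. the ring stands over the post, down on the seat (horizontal distance between ring and jig below 0.005 m and z of ring in the frame of jig below 0.02 m and angle between ring's own z axis and vertical below 0.15 rad), for 0.2 s.
2. the lid is folded down onto the ring (value of joint lid below 0.14 rad), for 0.2 s.
3. the pin's shank is through the lid and at least 10 mm into the block's hole (horizontal distance between pin and pin_hole below 0.005 m and z of pin in the frame of pin_hole below -0.01 m), for 0.1 s.
At the end, for the whole second after the job is handed in: Ring on the post (within 5 mm) and down on the seat; lid pressed shut to within 0.02 rad; pin upright in the hole, its tip at least 23 mm below the block's top, its collar pressing on the lid with more than 2 N; the fingers still on the pin and everything at rest (horizontal distance between ring and jig below 0.005 m and z of ring in the frame of jig below 0.018 m and value of joint lid below 0.02 rad and horizontal distance between pin and pin_hole below 0.005 m and z of pin in the frame of pin_hole below -0.023 m and angle between pin's own z axis and vertical below 0.15 rad and contact force between pin and lid above 2 N and contact force between the fingers and pin above 2 N and linear speed of pin below 0.02 m/s); the arm keeps its last pose, push and grip.
It fails at once if a bystander (find fragment, bone fragment, loupe, blower) is moved more than 25 mm (distance of any of find_1, bone_bit_2, loupe, blower from where it was at the start of the episode above 0.025 m).
It also fails if it takes over 72 s, if anything falls off the work surface, if the arm or the gripper's body presses on something with over 40 N, if the wrist force passes 120 N, or if a joint passes its speed limit or range.

ROBOT

A 6-joint arm with a two-finger parallel gripper is mounted at the origin on the work surface; the furniture and walls round the work are solid. World frame = base frame: x ahead of the robot, y to its left, z up, the work surface at z = 0. Lengths are in m, angles in degrees, forces in N, time in s.
With the tool pointing down it reaches from about 0.375 to 0.925 m from the base axis. Payload 5.7 kg.
Tool frame: the origin (TCP) lies on the centre line of the jaws, within the pads' length; the fingertips stand 8 mm ahead of it and the grasp point (between the pads) lies 11 mm behind it; y points along the fingers, x is the direction in which the jaws open and shut, and the axes are right-handed (so a half turn about y gives the same grasp; the last joint's range is limited). The gripper opens to 88 mm and grips with 3 to 60 N. Pads are 20 mm wide; open, the fingers measure 115 mm over their backs; the gripper's body (75 mm by 178 mm) begins 61 mm behind the grasp point.
Start: joints at [-80.965, 20.558, 86.54, -0, 72.909, -6.595], TCP at [0.162, -0.578, 0.203] pointing down, gripper open.
Joint ranges: [-170.27, 170.27], [-57.76, 135], [12.27, 136.19], [-55.21, 235.2], [11.17, 155.16], [-170.74, 170.74]. Speed limits (degrees/s): [136.94, 136.94, 180, 180, 180, 180].

INTERFACE

Orientations are given as a 3x3 rotation matrix whose columns are the frame's x, y, z axes.
In Python, from workcell import bot gives the robot as it stands. The module is installed in compiled form; this text tells all that it offers.
- The arm moves only by the tool play_rows, never from a script. Its argument "increments" is a list of rows, each a list of 3 entries, a list of its own where there are three numbers: the shift along the world's x, y, z in m, then the turn, a rotation vector about the world's x, y, z in degrees, then the gripper's target within -1 to 1 (shut at 1, half-way at 0, fully open at -1). In form: [[[x, y, z], [ax, ay, az], grip], ...]. A call has 1 to 20 rows; each row is the pose to reach, as a shift and turn from the pose commanded when the call began; what a row does not reach only later rows make up. A row lasts 1/10 s, in which the tool goes at most 50 mm and 8.59 degrees, less where a joint would pass 70% of its speed; a pose out of reach is approached as far as the arm can. A call with a gripper value outside its range is refused whole. The fingers move at their own pace and stop on an object; "squeeze" is the grip in N (left out, the last holds). Time passes only in rows, so rows that repeat a pose let the fingers close. It gives the time, the measured TCP pose, the force and the opening at its end, in the units of the state.
- bot.get_state(): the state, without advancing time (a new reading comes with each control period).
- bot.read_camera(name): name is "scene" or "top"; returns a dict with "image" (400x640x3 uint8, blue, green, red), "vfov" (degrees; the focal length in pixels is half the picture's height over the tangent of half this angle, whatever the lens; pixels are square), "cx", "cy" (the principal point, pixels), "eye" and "attitude" of the camera in the world. Camera axes: x right, y down, z forward; pixel columns grow to the right and rows downward; lengths in m; the calibration is good to about 2 mm. A picture is of the moment at which its call begins. There is no depth.
- bot.sign_off(): hands the job in, once; it reports no verdict.
The state is a dict: "time_s": time; "qpos": joint angles; "qvel": joint speeds; "effort": joint torques, N m; "tcp_pos": TCP position; "orientation": TCP orientation; "force": force on the tool from outside, world axes, zero at the start; "wrist_torque": the same for the moment, N m; "width": finger opening in m.
Only numpy, scipy, OpenCV 4.12 (cv2) and the standard library are available. Lean on these libraries where they do the work, as an engineer would, in place of code of your own. Each camera call takes 0.05 s, during which the arm holds its last target.

## Working session

There is one attempt and no reset: what is moved stays moved. The work goes in short steps, Python scripts to look and compute and a tool call to move; the robot and the scene stay as the last step left them, time stands still between calls to the robot, and variables do not carry over. Pictures are saved under pics/ and viewed, and the job is handed in when it is done.

Besides the shell and the picture viewer there is one more tool, called after "Request:" as a command line: name --argument value ..., lists and objects as JSON in quotes. play_rows: Moves the arm, as the interface text tells. Its arguments: {"type":"object","properties":{"increments":{"type":"array"},"squeeze":{"type":"number"}},"required":["increments"]}

```bash
mkdir -p pics; cat > h.py <<'E'
import numpy as np, cv2
from workcell import bot
def cam(n):
    c=bot.read_camera(n); return c
def f(c): return c["image"].shape[0]/2/np.tan(np.radians(c["vfov"])/2)
def ray(c,u,v):
    d=np.array([(u-c["cx"])/f(c),(v-c["cy"])/f(c),1.0]); return np.array(c["eye"]),np.array(c["attitude"])@d
def at_z(c,u,v,z):
    e,d=ray(c,u,v); return e+d*(z-e[2])/d[2]
def proj(c,P):
    p=np.array(c["attitude"]).T@(np.array(P,float)-np.array(c["eye"])); return p[:2]/p[2]*f(c)+np.array([c["cx"],c["cy"]])
def crop(c,u0,v0,u1,v1,k,fn):
    cv2.imwrite(fn,cv2.resize(c["image"][v0:v1,u0:u1],None,fx=k,fy=k,interpolation=cv2.INTER_CUBIC))
E
python3 - <<'E'
from h import *
for n in("scene","top"):
    c=cam(n); cv2.imwrite(f"pics/{n}0.png",c["image"]); print(n,c["vfov"],c["cx"],c["cy"],c["eye"],np.round(c["attitude"],4).tolist())
print(bot.get_state())
E
```

```text
scene 46.90081976220605 322.8456255098642 198.0798320733527 [0.02421413 0.60821293 0.49560243] [[-0.8323, -0.2405, 0.4994], [-0.5543, 0.3636, -0.7487], [-0.0015, -0.9, -0.4359]]
top 46.753698663626984 324.22868746911485 200.03451036701424 [ 0.35489002 -0.13706236  1.03819816] [[-0.0221, -0.9896, 0.1424], [-0.9995, 0.0187, -0.0251], [0.0221, -0.1429, -0.9895]]
{'time_s': 0.1, 'qpos': array([-8.09628791e+01,  2.05947157e+01,  8.65908257e+01,  7.84973014e-04,
        7.29115810e+01, -6.59728494e+00]), 'qvel': array([-0.02726525,  0.05756001, -0.21527204,  0.07441237, -0.00447536,
        0.01272227]), 'effort': array([ 4.38048983e-04, -5.16356993e+01, -2.71406472e+01,  6.76903850e-02,
        2.76626955e-02, -1.24801306e-05]), 'tcp_pos': array([ 0.16156692, -0.57715417,  0.2023973 ]), 'orientation': array([[ 2.69494045e-01, -2.53324509e-04,  9.63002022e-01],
       [-9.63000586e-01,  1.67612015e-03,  2.69494084e-01],
       [-1.68237656e-03, -9.99998563e-01,  2.07752751e-04]]), 'force': array([-0.67909763,  0.68249465,  0.12454086]), 'wrist_torque': array([-5.35616717e-02, -2.66928610e-02,  6.67998375e-05]), 'width': 0.08762437959838007}
```

View pics/scene0.png

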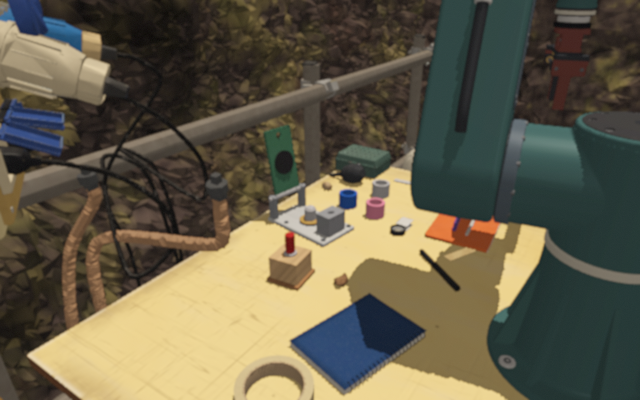

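View pics/top0.png

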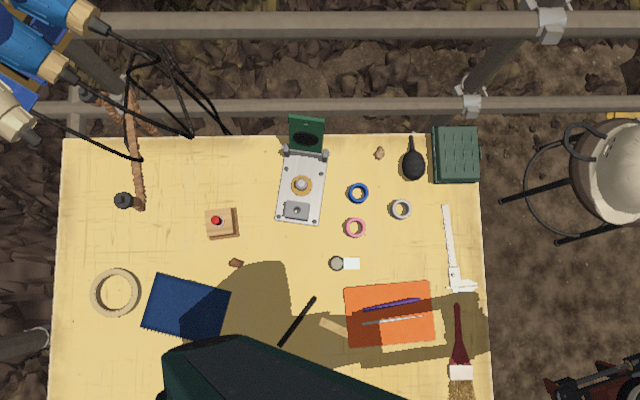

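```bash
python3 - <<'E'
from h import *
c=cam("top")
crop(c,260,105,420,245,5,"pics/t1.png")
crop(c,190,190,260,280,6,"pics/t2.png")
s=cam("scene")
crop(s,255,120,415,250,5,"pics/s1.png")
E
```

```text
(no output)
```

View pics/t1.png

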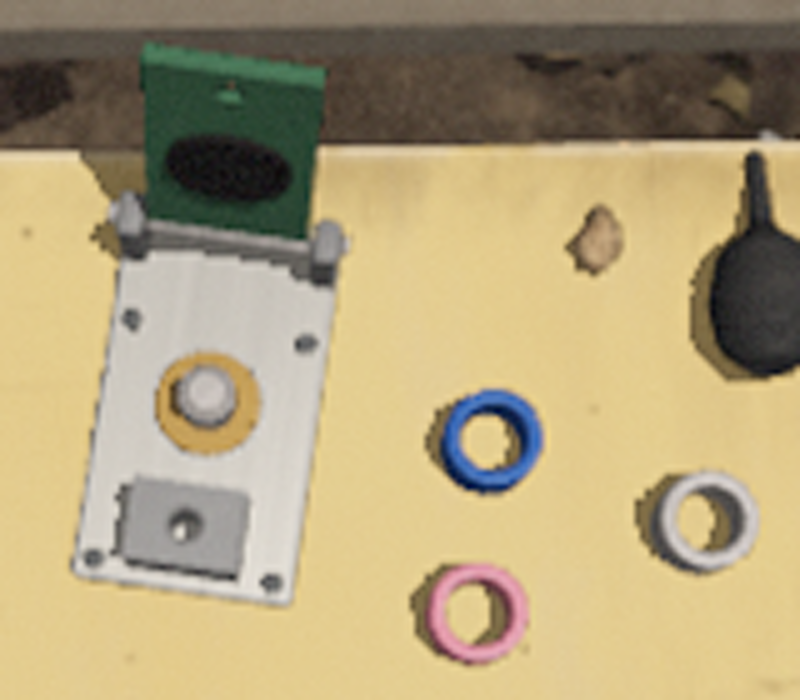

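View pics/t2.png

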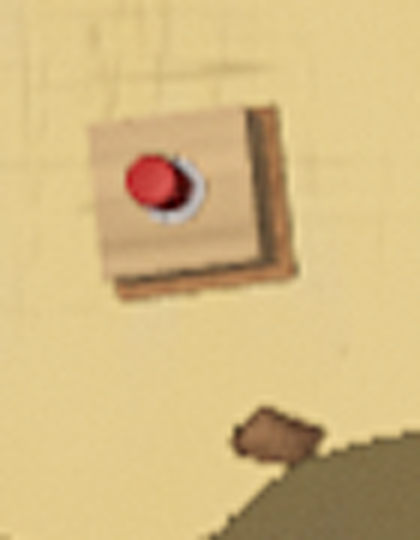

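View pics/s1.png

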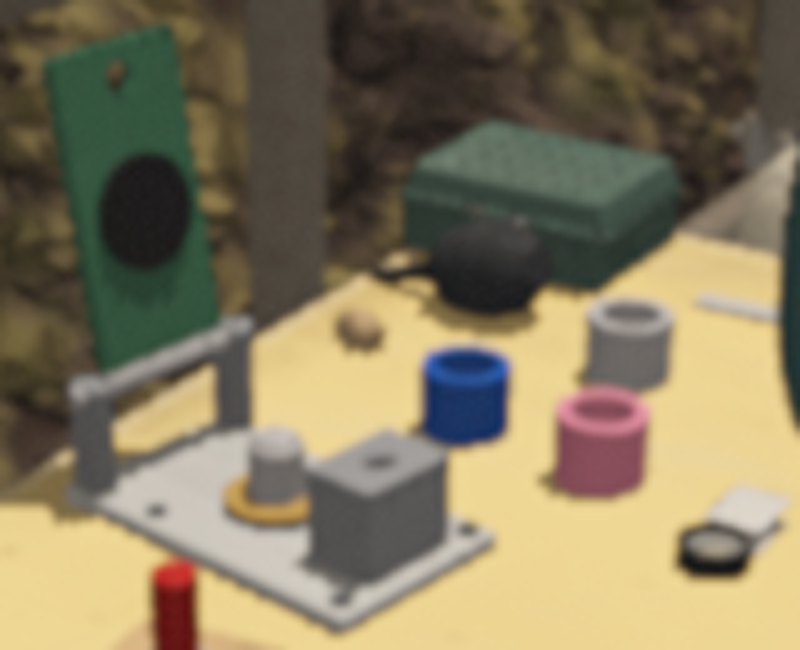

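```bash
cat > fit.py <<'E'
from h import *
from scipy.optimize import least_squares
c=cam("top"); s=cam("scene")
T=lambda x,y:((x+.5)/5-.5+260,(y+.5)/5-.5+105)
S=lambda x,y:((x+.5)/5-.5+255,(y+.5)/5-.5+120)
J=[(c,T(208,402),(0,0,.017)),(c,T(186,524),(-.06,0,.054)),(c,T(73,572),(-.085,.05,.01)),(c,T(293,606),(-.085,-.05,.01)),
(c,T(207,393),(0,0,.046)),
(c,T(131,478),(-.042,.025,.054)),(c,T(250,491),(-.042,-.025,.054)),(c,T(239,570),(-.078,-.025,.054))]
JS=[(s,S(380,461),(-.06,0,.054)),(s,S(493,541),(-.085,-.05,.01)),(s,S(340,632),(-.085,.05,.01)),(s,S(276,440),(0,0,.046)),
(s,S(265,497),(0,0,.017)),(s,S(390,430),(-.042,-.025,.054)),(s,S(448,452),(-.078,-.025,.054)),(s,S(372,498),(-.078,.025,.054))]
def W(p,q):
    a=p[2];return np.array([p[0]+np.cos(a)*q[0]-np.sin(a)*q[1],p[1]+np.sin(a)*q[0]+np.cos(a)*q[1],q[2]])
p0=[*at_z(c,*T(208,402),.017)[:2],0]
for K in(J,JS,J+JS):
    r=least_squares(lambda p:np.concatenate([proj(k,W(p,q))-np.array(m) for k,m,q in K]),p0,loss="soft_l1")
    print(np.round(r.x[:2],4),np.degrees(r.x[2])); print(np.round(r.fun.reshape(-1,2),1).tolist())
p=r.x
# ring
print("ring",at_z(c,*T(708,520.5),.036), [at_z(c,*T(*q),.036)[:2].round(3) for q in((656,520),(760,520),(708,468),(708,573))])
print("scene ring",at_z(s,*S(629.5,320),.036))
U=lambda x,y:((x+.5)/6-.5+190,(y+.5)/6-.5+190)
print("pin top",at_z(c,*U(151,182),.090),"collar",at_z(c,*U(172,188),.054),"stand",[at_z(c,*U(*q),.05)[:2].round(3).tolist() for q in((90,124),(246,106),(264,258),(105,278))])
print("blue",at_z(c,*T(492,441),.036),"pink",at_z(c,*T(477,614),.036),"bone",at_z(c,*T(596,242),.01),"lid edge top",)
# lid: angle
for a in (1.7,1.8,1.9,2.0):
    q=[W(p,(.07-.145*np.cos(a),y,.058+.145*np.sin(a))) for y in(.035,-.035)]
    print(a,[((proj(c,x)-[260,105])*5).round(0).tolist() for x in q],[((proj(s,x)-[255,120])*5).round(0).tolist() for x in q])
E
python3 fit.py
```

```text
[ 0.5368 -0.1122] -8.864000174779223
[[0.0, 0.0], [0.1, -0.1], [-0.5, 0.8], [0.0, 0.0], [-0.1, -0.5], [0.7, -0.7], [-0.0, -0.1], [-0.1, 0.6]]
[ 0.539  -0.1101] -8.32822951495829
[[-0.5, 0.8], [0.9, -1.5], [0.3, -1.4], [-0.7, -0.4], [1.7, 0.1], [-1.1, 0.3], [0.3, 1.1], [-0.4, 0.5]]
[ 0.5378 -0.1117] -9.022562768983274
[[-0.2, -0.4], [-0.3, -0.5], [-0.8, 0.3], [-0.3, -0.4], [-0.4, -1.0], [0.4, -1.2], [-0.3, -0.6], [-0.5, 0.2], [0.2, 0.7], [1.7, -1.4], [0.7, -1.5], [0.1, -0.5], [2.5, -0.1], [-0.3, 0.2], [1.1, 1.1], [0.1, 0.4]]
ring [ 0.47677987 -0.33070105  0.036     ] [array([ 0.477, -0.308]), array([ 0.477, -0.354]), array([ 0.5  , -0.332]), array([ 0.454, -0.33 ])]
scene ring [ 0.47815477 -0.32643615  0.036     ]
pin top [0.45448155 0.06400961 0.09      ] collar [0.4559812  0.06422001 0.054     ] stand [[0.48, 0.094], [0.485, 0.039], [0.431, 0.032], [0.425, 0.088]]
blue [ 0.51380345 -0.23702214  0.036     ] pink [ 0.43779455 -0.22801284  0.036     ] bone [ 0.6091159  -0.29022974  0.01      ] lid edge top
1.7 [[133.0, 67.0], [318.0, 93.0]] [[57.0, 63.0], [179.0, 26.0]]
1.8 [[138.0, 33.0], [323.0, 59.0]] [[35.0, 61.0], [157.0, 25.0]]
1.9 [[144.0, 2.0], [328.0, 27.0]] [[14.0, 64.0], [136.0, 28.0]]
2.0 [[150.0, -27.0], [332.0, -2.0]] [[-6.0, 69.0], [116.0, 33.0]]
```

The candidates for the ring, by top-image pixel, are blue (358,193), pink (355,228), grey steel (401,209) and the large beige tape roll (115,293). I choose the grey one at (401,209), confirmed in the 5x crop. In that crop the post is at about (301,183), the block hole at (297,209), and the pin at (215,220) in its stand. The lid is at about 1.75 rad.

I'll move over the ring and squeeze it once along x and once along y, which centres it in the hand.

Request:
play_rows --increments '[[[0.315,0.247,-0.083],[0,0,65.5],-0.36],[[0.315,0.247,-0.083],[0,0,65.5],-0.36],[[0.315,0.247,-0.083],[0,0,65.5],-0.36],[[0.315,0.247,-0.083],[0,0,65.5],-0.36],[[0.315,0.247,-0.083],[0,0,65.5],-0.36],[[0.315,0.247,-0.083],[0,0,65.5],-0.36],[[0.315,0.247,-0.083],[0,0,65.5],-0.36],[[0.315,0.247,-0.083],[0,0,65.5],-0.36],[[0.315,0.247,-0.083],[0,0,65.5],-0.36],[[0.315,0.247,-0.083],[0,0,65.5],-0.36],[[0.315,0.247,-0.083],[0,0,65.5],-0.36],[[0.315,0.247,-0.083],[0,0,65.5],-0.36],[[0.315,0.247,-0.083],[0,0,65.5],-0.36],[[0.315,0.247,-0.083],[0,0,65.5],-0.36]]' --squeeze 5

```text
time_s: 1.7
tcp_pos: [0.4759, -0.3318, 0.1204]
orientation: [[0.988, 0.0, 0.156], [-0.156, -0.0, 0.988], [0.0, -1.0, -0.0]]
force: [0.5, 0.2, 0.1]
width: 0.0597
```

```bash
python3 - <<'E'
from h import *
s=cam("scene"); crop(s,255,90,455,250,4,"pics/s2.png")
t=bot.get_state(); print(t["tcp_pos"],t["orientation"].round(3).tolist(),t["width"],t["qpos"].round(1))
E
```

```text
[ 0.47605173 -0.33159153  0.12034842] [[0.988, 0.0, 0.156], [-0.156, -0.0, 0.988], [0.0, -1.0, -0.0]] 0.05999178521019293 [-41.7  23.9  94.4  -0.   61.7 -32.7]
```

View pics/s2.png

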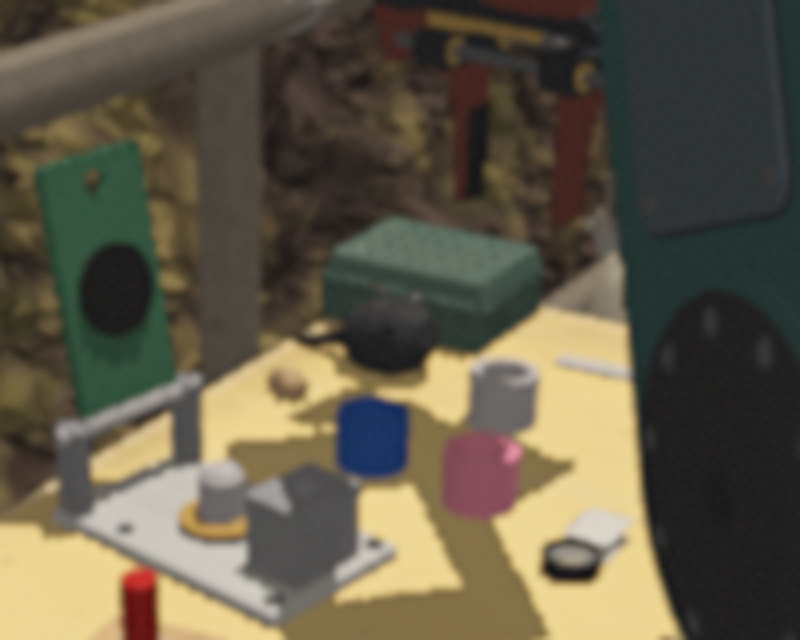

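```bash
python3 - <<'E'
from h import *
s=cam("scene"); t=cam("top")
for z in(.112,.12,.036,0): print(z,(proj(s,[.476,-.3316,z])-[255,90])*4, proj(t,[.476,-.3316,z]))
cv2.imwrite("pics/t3.png",t["image"])
crop(t,300,140,460,260,5,"pics/t3.png")
E
```

```text
0.112 [516.01553059 255.46935127] [408.65520887 204.41319761]
0.12 [516.77535788 242.75681147] [409.46136129 203.88206124]
0.036 [509.03116929 372.32349966] [401.62465089 209.04530555]
0 [505.86382551 425.31578403] [398.6460785  211.00774849]
```

View pics/t3.png

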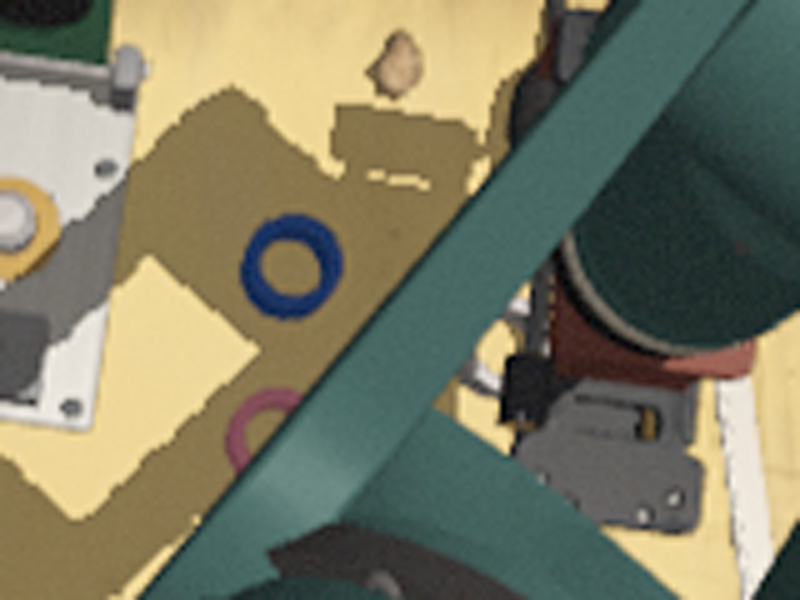

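```bash
python3 - <<'E'
from h import *
s=cam("scene"); 
for d in(-.038,.038):
  for z in (.112,.131): print(d,z,(proj(s,[.476+.988*d,-.3316-.156*d,z])-[255,90])*4)
crop(s,320,80,440,200,6,"pics/s3.png")
E
```

```text
-0.038 0.112 [569.35005286 270.86582403]
-0.038 0.131 [571.61684926 240.00001451]
0.038 0.112 [464.88996954 240.71055576]
0.038 0.131 [466.28367397 210.90790813]
```

View pics/s3.png

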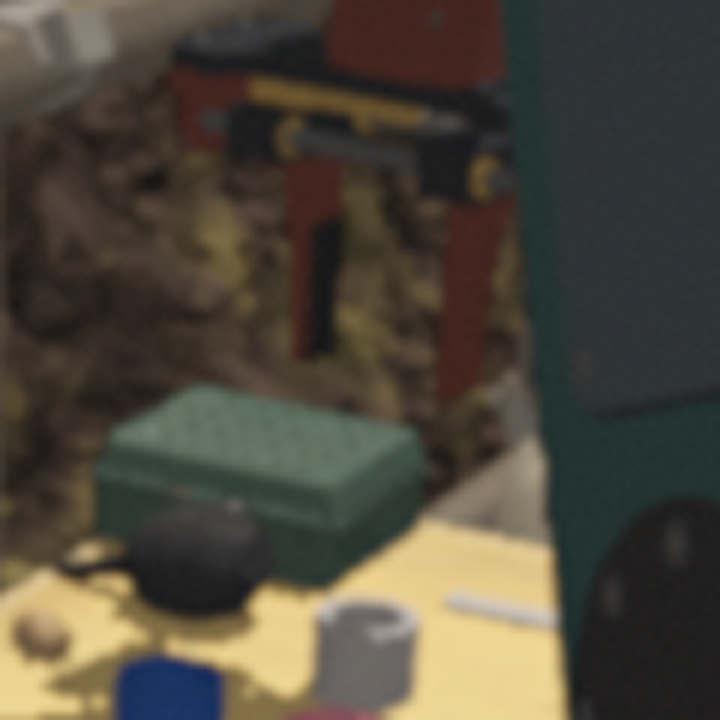

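Request:
play_rows --increments '[[[0,0,-0.03],[0,0,0],-0.36],[[0,0,-0.06],[0,0,0],-0.36],[[0,0,-0.06],[0,0,0],-0.36],[[0,0,-0.06],[0,0,0],-0.36]]'

```text
time_s: 2.3
tcp_pos: [0.4763, -0.3305, 0.0601]
orientation: [[0.988, -0.001, 0.154], [-0.154, 0.001, 0.988], [-0.001, -1.0, 0.001]]
force: [0.3, -0.7, 0.8]
width: 0.0595
```

```bash
python3 - <<'E'
from h import *
s=cam("scene"); t=cam("top"); st=bot.get_state();p=st["tcp_pos"];print(p)
for d in(-.038,.038):
  for z in (-.008,): q=p+[.988*d,-.156*d,z];print(d,z,(proj(s,q)-[320,80])*6,(proj(t,q)-[340,140])*6)
crop(s,320,80,440,200,6,"pics/s4.png"); crop(t,340,140,460,260,6,"pics/t4.png")
E
```

```text
[ 0.47752156 -0.33153074  0.06146376]
-0.038 -0.008 [450.30763893 603.76027329] [366.83806915 508.66055558]
0.038 -0.008 [297.75881469 553.99965979] [390.0125544  300.59912348]
```

View pics/s4.png

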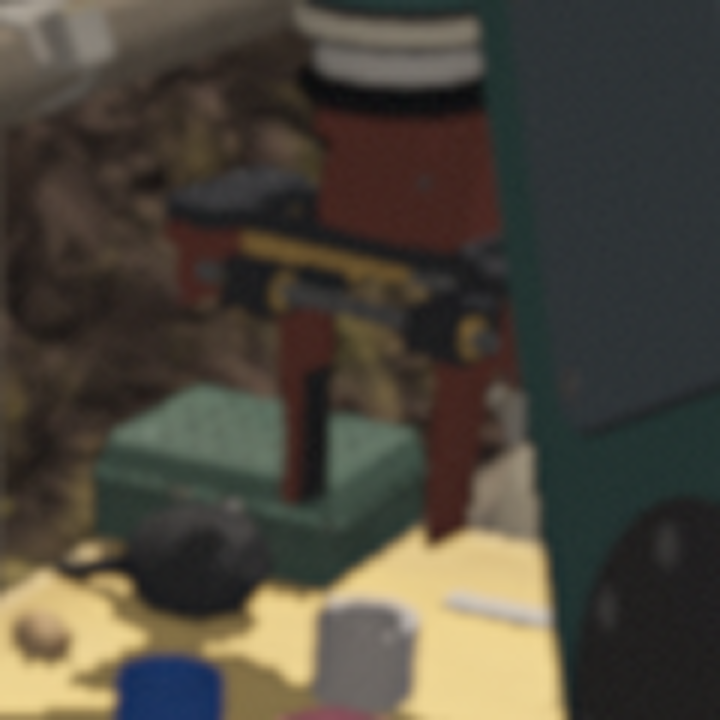

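View pics/t4.png

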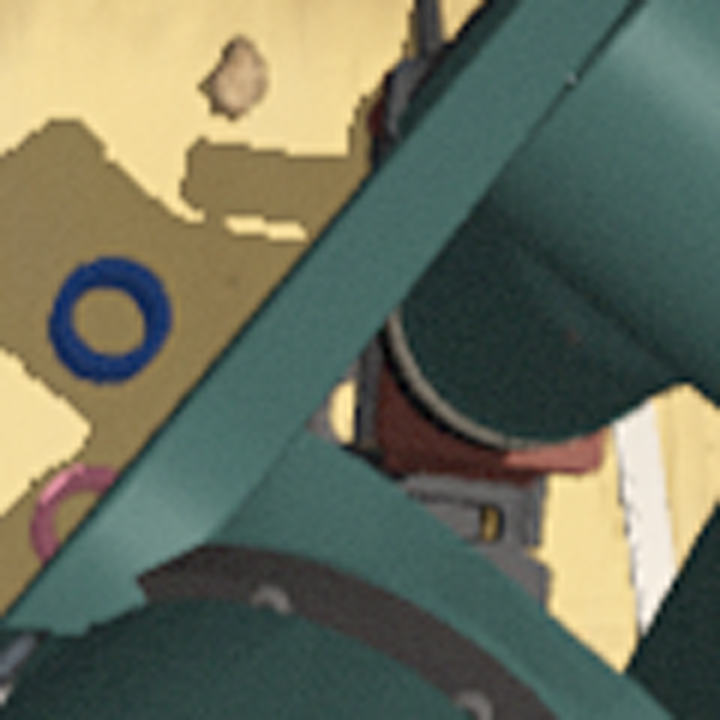

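Request:
play_rows --increments '[[[0,0,-0.015],[0,0,0],-0.36],[[0,0,-0.03],[0,0,0],-0.36],[[0,0,-0.03],[0,0,0],-0.36],[[0,0,-0.03],[0,0,0],-0.36]]'

```text
time_s: 2.8
tcp_pos: [0.4772, -0.3313, 0.0313]
orientation: [[0.988, 0.001, 0.154], [-0.154, -0.001, 0.988], [0.001, -1.0, -0.001]]
force: [-0.2, 0.3, -0.2]
width: 0.0595
```

```bash
python3 - <<'E'
from h import *
s=cam("scene"); st=bot.get_state();p=st["tcp_pos"];print(p,st["force"])
for d in(-.038,.038):
  for z in (-.008,): q=p+[.988*d,-.156*d,z];print(d,z,(proj(s,q)-[320,80])*6)
crop(s,320,80,440,200,6,"pics/s5.png")
E
```

```text
[ 0.47742352 -0.33144405  0.03142902] [-0.16921267 -0.03098619 -0.72265546]
-0.038 -0.008 [445.45136358 672.33254119]
0.038 -0.008 [294.80541575 620.3852638 ]
```

View pics/s5.png

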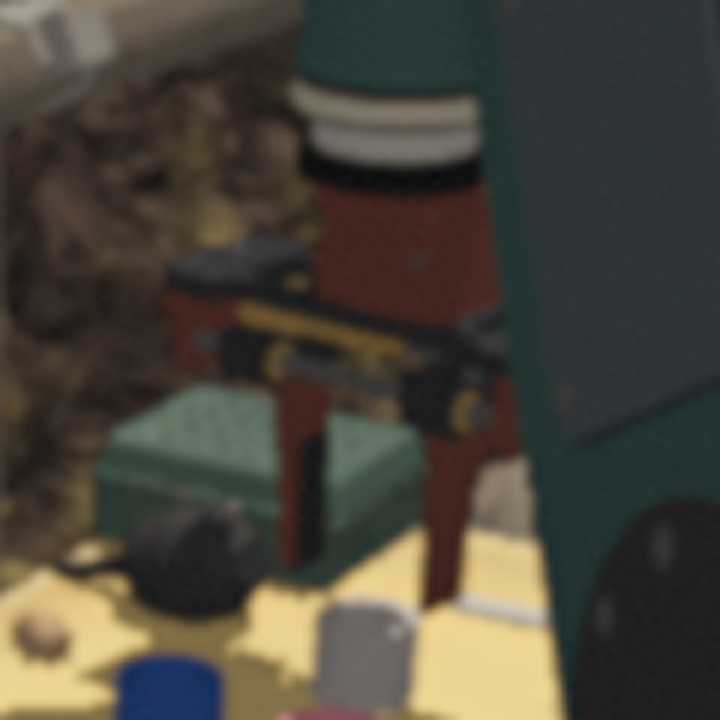

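Request:
play_rows --increments '[[[0,0,-0.008],[0,0,0],-0.36],[[0,0,-0.016],[0,0,0],-0.36],[[0,0,-0.016],[0,0,0],-0.36],[[0,0,-0.016],[0,0,0],-0.36]]'

```text
time_s: 3.25
tcp_pos: [0.4763, -0.3305, 0.0137]
orientation: [[0.988, -0.001, 0.154], [-0.154, 0.001, 0.988], [-0.001, -1.0, 0.001]]
force: [0.7, -0.3, -0.5]
width: 0.0595
```

```bash
python3 - <<'E'
from h import *
s=cam("scene"); st=bot.get_state();p=st["tcp_pos"];print(p,st["force"])
for d in(-.038,.038):
  for z in (-.008,): q=p+[.988*d,-.156*d,z];print(d,z,(proj(s,q)-[320,100])*6)
crop(s,320,100,440,200,6,"pics/s6.png")
E
```

```text
[ 0.47651479 -0.33070294  0.01395068] [-0.04728892  0.28405684  0.27803854]
-0.038 -0.008 [443.84154158 592.63537933]
0.038 -0.008 [294.11413231 539.37914653]
```

View pics/s6.png

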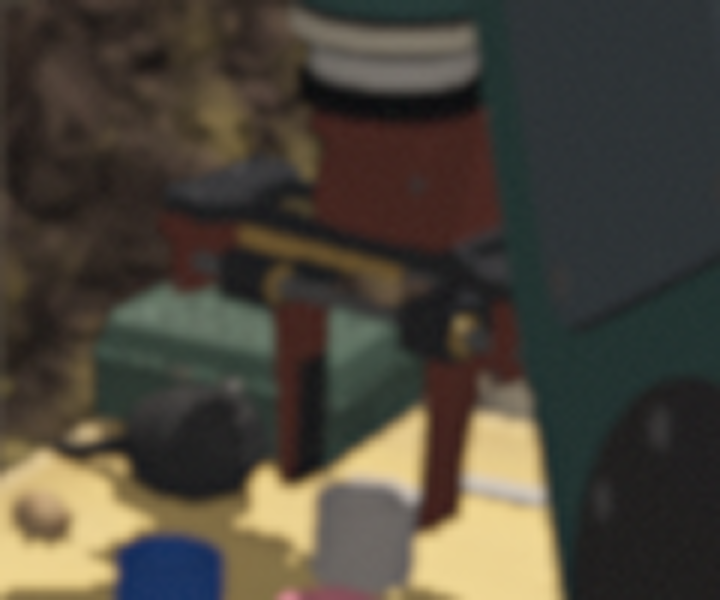

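```bash
python3 - <<'E'
from h import *
s=cam("scene");t=cam("top")
for q in((293,478),(435,523)):
    u=320+q[0]/6;v=100+q[1]/6
    print([at_z(s,u,v,z).round(3).tolist() for z in(.006,.026)])
crop(t,370,160,450,240,9,"pics/t5.png")
p=bot.get_state()["tcp_pos"]
for d in(-.038,.038):
  for z in (-.008,.012): q=p+[.988*d,-.156*d,z];print(d,z,(proj(t,q)-[370,160])*9)
E
```

```text
[[0.545, -0.393, 0.006], [0.524, -0.352, 0.026]]
[[0.472, -0.384, 0.006], [0.454, -0.344, 0.026]]
-0.038 -0.008 [242.25083335 603.27098811]
-0.038 0.012 [256.7784794  596.30311971]
0.038 -0.008 [275.86523314 304.84293553]
0.038 0.012 [290.88414057 292.2104705 ]
```

View pics/t5.png

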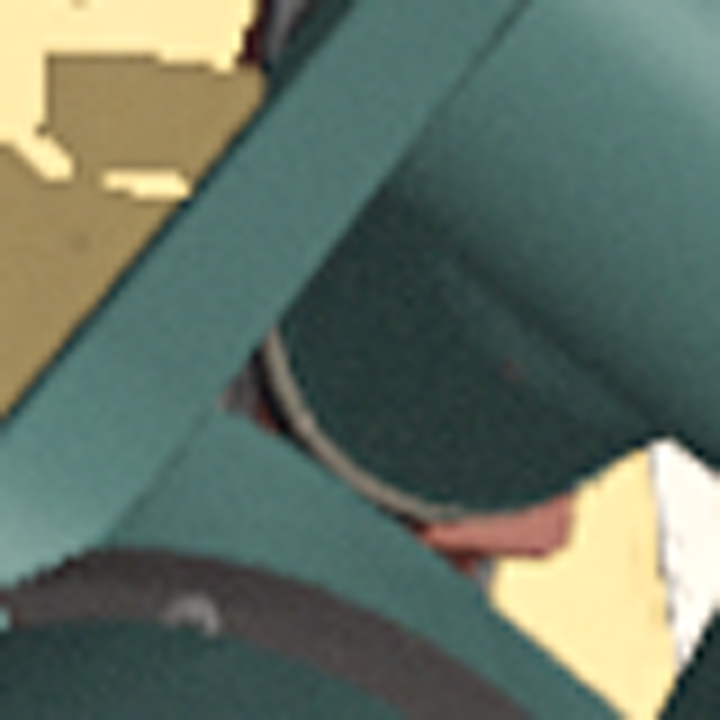

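Request:
play_rows --increments '[[[0,0,0],[0,0,0],0.4],[[0,0,0],[0,0,0],0.4],[[0,0,0],[0,0,0],0.4],[[0,0,0],[0,0,0],0.4],[[0,0,0],[0,0,0],0.4],[[0,0,0],[0,0,0],0.4]]' --squeeze 5

```text
time_s: 4.0
tcp_pos: [0.477, -0.331, 0.0143]
orientation: [[0.988, 0.001, 0.154], [-0.154, -0.0, 0.988], [0.001, -1.0, -0.0]]
force: [1.6, 0.0, 0.9]
width: 0.0429
```

```bash
python3 - <<'E'
from h import *
s=cam("scene"); st=bot.get_state();p=st["tcp_pos"];print(p,st["force"],st["width"])
crop(s,320,100,440,200,6,"pics/s7.png")
E
```

```text
[ 0.47703102 -0.33102092  0.01433178] [1.56306117 0.28305409 1.59849828] 0.0429099040832052
```

View pics/s7.png

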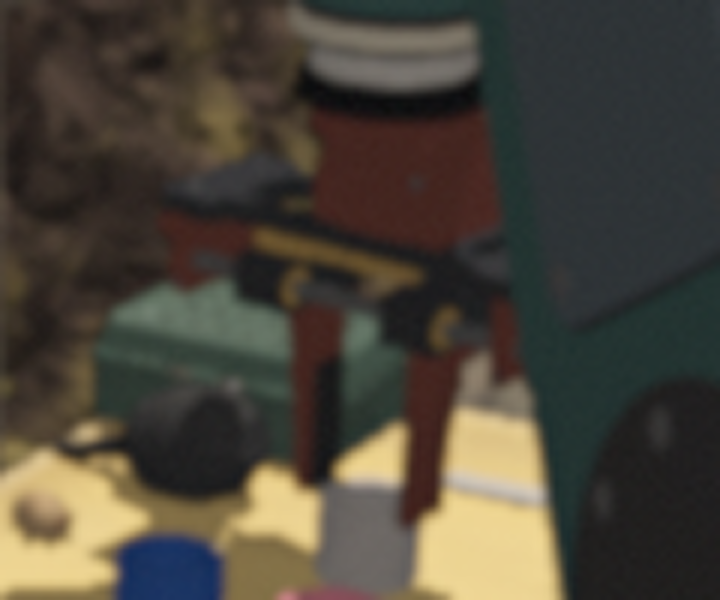

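Request:
play_rows --increments '[[[0,0,0],[0,0,0],-0.45],[[0,0,0],[0,0,0],-0.45],[[0,0,0],[0,0,0],-0.45],[[0,0,0],[0,0,-90],-0.45],[[0,0,0],[0,0,-90],-0.45],[[0,0,0],[0,0,-90],-0.45],[[0,0,0],[0,0,-90],-0.45],[[0,0,0],[0,0,-90],-0.45],[[0,0,0],[0,0,-90],-0.45],[[0,0,0],[0,0,-90],-0.45],[[0,0,0],[0,0,-90],-0.45],[[0,0,0],[0,0,-90],-0.45],[[0,0,0],[0,0,-90],-0.45],[[0,0,0],[0,0,-90],-0.45],[[0,0,0],[0,0,-90],-0.45],[[0,0,0],[0,0,-90],-0.45],[[0,0,-0.003],[0,0,-90],-0.45],[[0,0,-0.005],[0,0,-90],-0.45],[[0,0,-0.005],[0,0,-90],-0.45]]'

```text
time_s: 5.95
tcp_pos: [0.4763, -0.3305, 0.0087]
orientation: [[-0.154, -0.001, 0.988], [-0.988, 0.001, -0.154], [-0.001, -1.0, -0.001]]
force: [-0.6, -0.0, -0.8]
width: 0.0634
```

```bash
python3 - <<'E'
from h import *
s=cam("scene"); st=bot.get_state();p=st["tcp_pos"];print(p,st["force"],st["width"],st["orientation"].round(3).tolist())
crop(s,320,100,440,200,6,"pics/s8.png")
E
```

```text
[ 0.47644437 -0.3305923   0.00883471] [-0.73807619 -0.1052728   0.30495474] 0.06323098774085797 [[-0.154, -0.0, 0.988], [-0.988, 0.001, -0.154], [-0.0, -1.0, -0.0]]
```

View pics/s8.png

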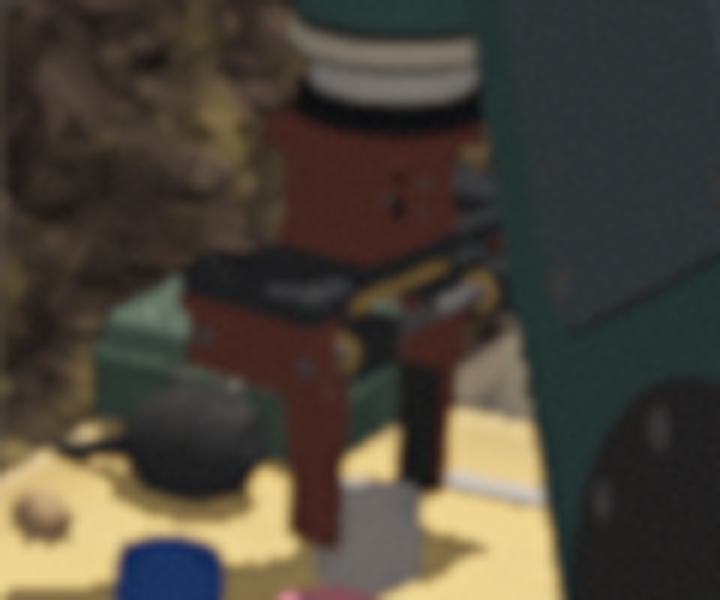

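Request:
play_rows --increments '[[[0,0,-0.001],[0,0,0],-0.45],[[0,0,-0.002],[0,0,0],-0.45],[[0,0,-0.003],[0,0,0],-0.45],[[0,0,-0.003],[0,0,0],-0.45]]'

```text
time_s: 6.4
tcp_pos: [0.4766, -0.3307, 0.006]
orientation: [[-0.154, -0.0, 0.988], [-0.988, 0.0, -0.154], [-0.0, -1.0, -0.0]]
force: [0.1, -0.6, 0.9]
width: 0.0638
```

```bash
python3 - <<'E'
from h import *
s=cam("scene"); st=bot.get_state();p=st["tcp_pos"];print(p,st["force"],st["width"])
for d in(-.045,.045):
    q=p+[-.154*d,-.988*d,-.008];print((proj(s,q)-[320,100])*6)
print((proj(s,[.4767,-.3307,0])-[320,100])*6,(proj(s,[.4767,-.3307,0.036])-[320,100])*6)
E
```

```text
[ 0.47658542 -0.33071524  0.00602082] [-0.70099861 -0.34269136 -0.76538072] 0.063634924809013
[300.24227542 618.50493673]
[428.98914605 548.74197035]
[366.28246935 578.35467555] [370.99992236 498.84871836]
```

Request:
play_rows --increments '[[[0,0,-0.002],[0,0,0],-0.45],[[0,0,-0.004],[0,0,0],-0.45],[[0,0,-0.006],[0,0,0],-0.45],[[0,0,-0.006],[0,0,0],-0.45]]'

```text
time_s: 6.85
tcp_pos: [0.4764, -0.3306, -0.0003]
orientation: [[-0.154, -0.0, 0.988], [-0.988, 0.001, -0.154], [-0.0, -1.0, -0.001]]
force: [-1.1, -0.3, 0.3]
width: 0.0637
```

```bash
python3 - <<'E'
from h import *
s=cam("scene"); st=bot.get_state();p=st["tcp_pos"];print(p,st["force"],st["width"])
crop(s,340,140,420,210,9,"pics/s9.png")
E
```

```text
[ 4.76475723e-01 -3.30653778e-01 -1.21399227e-04] [ 0.00846478 -0.50933658 -0.08152082] 0.06379322935777812
```

View pics/s9.png

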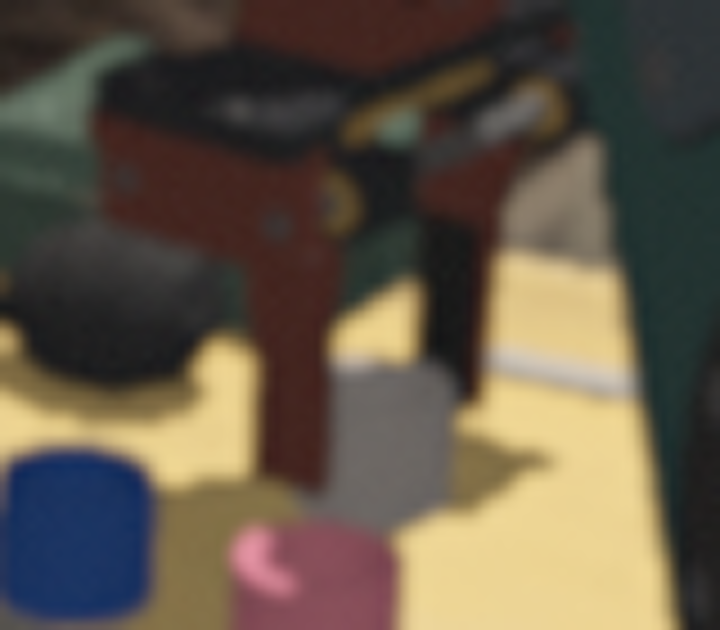

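Request:
play_rows --increments '[[[0,0,-0.002],[0,0,0],-0.45],[[0,0,-0.004],[0,0,0],-0.45],[[0,0,-0.005],[0,0,0],-0.45],[[0,0,-0.005],[0,0,0],0.4],[[0,0,-0.005],[0,0,0],0.4],[[0,0,-0.005],[0,0,0],0.4],[[0,0,-0.005],[0,0,0],0.4],[[0,0,-0.005],[0,0,0],0.4],[[0,0,-0.005],[0,0,0],0.4]]' --squeeze 20

```text
time_s: 7.8
tcp_pos: [0.4767, -0.3309, -0.0048]
orientation: [[-0.154, 0.0, 0.988], [-0.988, -0.0, -0.154], [0.0, -1.0, 0.0]]
force: [0.1, -1.3, -0.8]
width: 0.0441
```

```bash
python3 - <<'E'
from h import *
s=cam("scene"); st=bot.get_state();p=st["tcp_pos"];print(p,st["force"],st["width"])
for d in(-.035,.035):
    q=p+[-.154*d,-.988*d,-.008];print((proj(s,q)-[340,140])*9)
crop(s,340,140,420,210,9,"pics/s10.png")
E
```

```text
[ 0.47673183 -0.33089979 -0.00483402] [-0.16564318 -0.80421755 -0.41516479] 0.04426278065286893
[290.86342638 591.01170141]
[440.47347131 508.58568238]
```

View pics/s10.png

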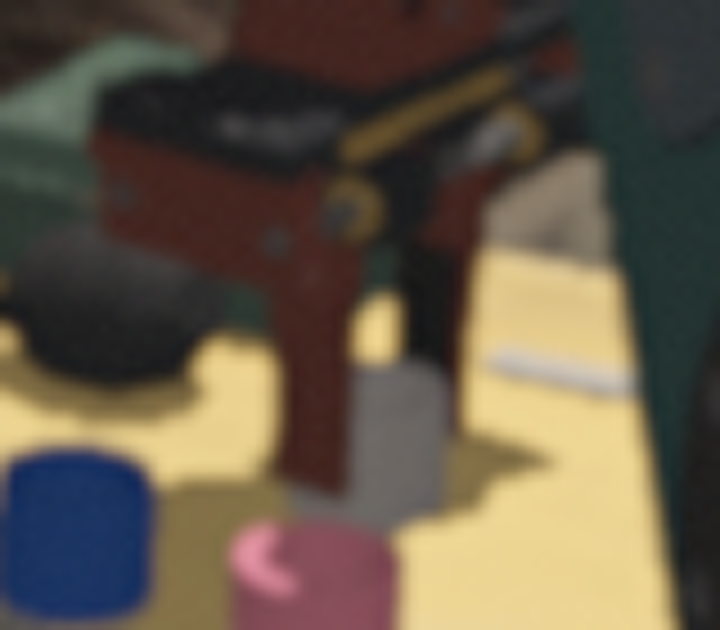

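Request:
play_rows --increments '[[[0,0,0.03],[0,0,0],0.4],[[0,0,0.07],[0,0,0],0.4],[[0,0,0.1],[0,0,0],0.4],[[0.012,0.044,0.1],[0,0,0],0.4],[[0.024,0.088,0.1],[0,0,0],0.4],[[0.036,0.132,0.1],[0,0,0],0.4],[[0.048,0.176,0.1],[0,0,0],0.4],[[0.056,0.205,0.1],[0,0,0],0.4],[[0.06,0.219,0.1],[0,0,0],0.4],[[0.06,0.219,0.09],[0,0,0],0.4],[[0.06,0.219,0.075],[0,0,0],0.4],[[0.06,0.219,0.065],[0,0,0],0.4],[[0.06,0.219,0.065],[0,0,0],0.4],[[0.06,0.219,0.065],[0,0,0],0.4]]'

```text
time_s: 9.25
tcp_pos: [0.5362, -0.1127, 0.0597]
orientation: [[-0.155, -0.001, 0.988], [-0.988, 0.0, -0.155], [-0.0, -1.0, -0.001]]
force: [-0.8, -0.1, -0.7]
width: 0.0442
```

```bash
cat > look.py <<'E'
import sys
from h import *
n,u0,v0,u1,v1,k,fn=sys.argv[1:8]
c=cam(n); crop(c,int(u0),int(v0),int(u1),int(v1),int(k),fn)
st=bot.get_state();print(st["time_s"],st["tcp_pos"].round(4),st["force"].round(2),st["width"].round(4),st["qpos"].round(1))
E
python3 look.py scene 265 110 365 230 5 pics/s11.png;python3 look.py top 230 100 370 230 5 pics/t11.png
```

```text
Traceback (most recent call last):
  File "look.py", line 5, in <module>
    st=bot.get_state();print(st["time_s"],st["tcp_pos"].round(4),st["force"].round(2),st["width"].round(4),st["qpos"].round(1))
                                                                                      ^^^^^^^^^^^^^^^^^
AttributeError: 'float' object has no attribute 'round'
Traceback (most recent call last):
  File "look.py", line 5, in <module>
    st=bot.get_state();print(st["time_s"],st["tcp_pos"].round(4),st["force"].round(2),st["width"].round(4),st["qpos"].round(1))
                                                                                      ^^^^^^^^^^^^^^^^^
AttributeError: 'float' object has no attribute 'round'
```

View pics/s11.png

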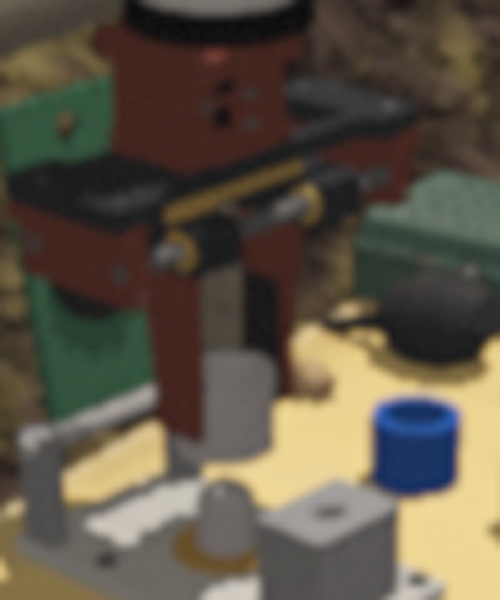

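View pics/t11.png

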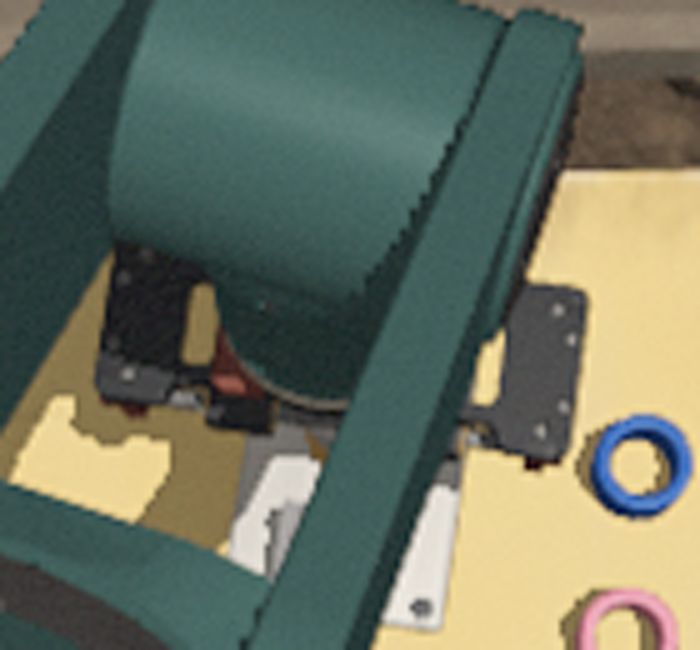

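```bash
sed -i 's/st\["width"\].round(4)/round(st["width"],4)/' look.py; python3 look.py scene 275 165 335 235 11 pics/s12.png; python3 - <<'E'
from h import *
s=cam("scene");p=bot.get_state()["tcp_pos"]
o=[275,165]
P=lambda q:((proj(s,q)-o)*11+5).round(0).tolist()
x,y=p[:2]
th=np.linspace(0,2*np.pi,200)
for n,cx,cy,z,r in(("ringbot",x,y,p[2]+.0048,.022),("ringtop",x,y,p[2]+.0408,.022),("post46",.5368,-.1122,.046,.013),("post",.5368,-.1122,.02,.013),("seat",.5368,-.1122,.017,.024)):
    pts=np.array([P([cx+r*np.cos(a),cy+r*np.sin(a),z]) for a in th]); print(n,pts.min(0),pts.max(0))
E
```

```text
9.4 [ 0.5371 -0.1124  0.0606] [ 0.44 -0.73 -1.46] 0.0438 [-19.   26.1 101.5   0.   52.3  79.9]
ringbot [279. 330.] [506. 429.]
ringtop [275. 162.] [505. 256.]
post46 [328. 438.] [461. 499.]
post [331. 555.] [462. 617.]
seat [275. 542.] [518. 658.]
```

View pics/s12.png

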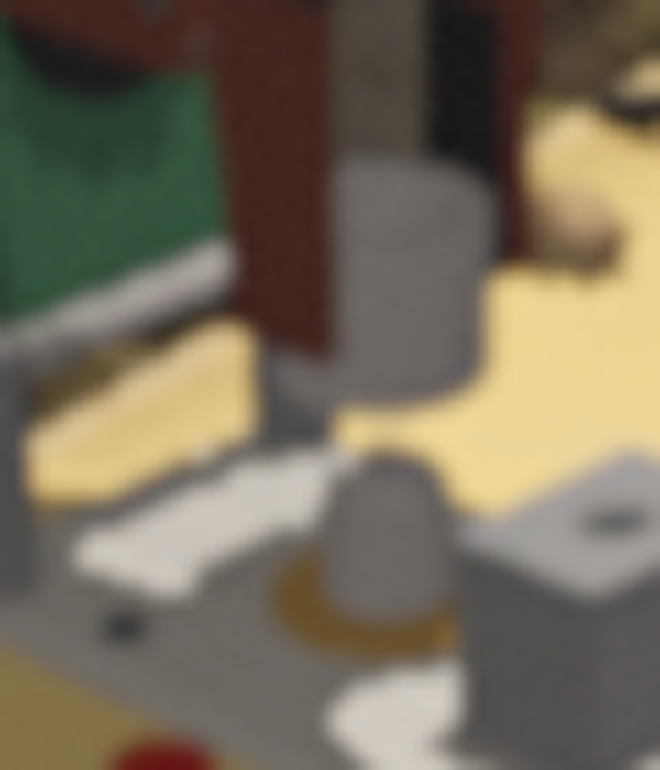

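```bash
cat > ov.py <<'E'
from h import *
def ringpts(c,o,tilt,axis,h=.036,r=.022,n=60):
    # o: bottom centre; tilt deg about horizontal axis
    R=cv2.Rodrigues(np.radians(tilt)*np.array(axis,float))[0]
    th=np.linspace(0,2*np.pi,n)
    out=[]
    for z in(0,h):
        out.append(np.array([proj(c,np.array(o)+R@np.array([r*np.cos(a),r*np.sin(a),z])) for a in th]))
    return out
def draw(c,img,k,u0,v0,polys,col=(0,255,255)):
    for p in polys: cv2.polylines(img,[np.round(((p-[u0,v0])+.5)*k-.5).astype(int)],False,col,1)
E
python3 - <<'E'
from ov import *
s=cam("scene");p=bot.get_state()["tcp_pos"]
u0,v0,k=290,160,12
jy=np.array([.155,.988,0]);jx=np.array([.988,-.155,0])
ims=[]
for t,dx in((0,0),(-6,.003)):
    im=cv2.resize(s["image"][v0:v0+50,u0:u0+33],None,fx=k,fy=k,interpolation=cv2.INTER_CUBIC)
    draw(s,im,k,u0,v0,ringpts(s,p+[0,0,.0048]+dx*jx,t,jy)); ims.append(im)
cv2.imwrite("pics/o1.png",np.hstack(ims))
E
```

```text
(no output)
```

View pics/o1.png

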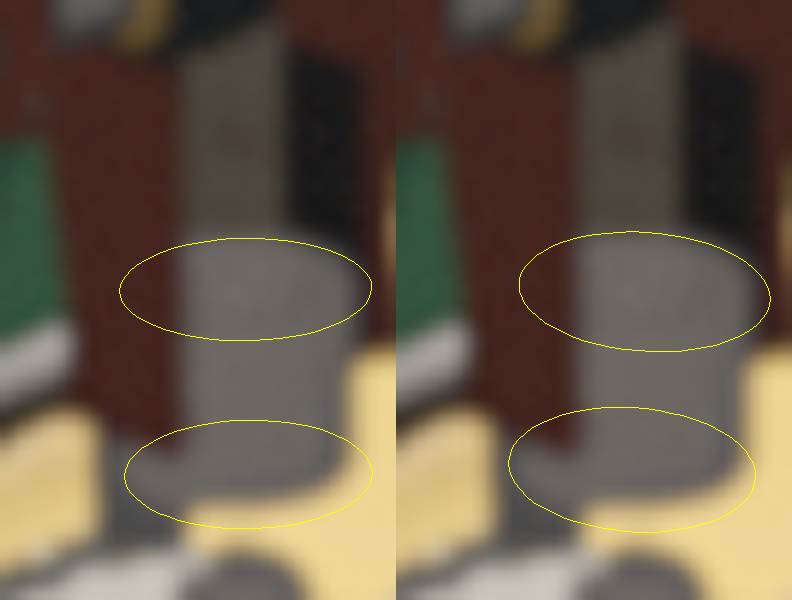

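```bash
python3 - <<'E'
from ov import *
s=cam("scene")
u0,v0,k=340,140,9
base=cv2.imread("pics/s10.png")
ims=[]
for dx,dy in((0,0),(.004,0)):
    im=base[330:560,250:560].copy(); 
    pl=ringpts(s,np.array([.4767+dx,-.3309+dy,0]),0,[1,0,0])
    for p in pl: cv2.polylines(im,[np.round((p-[u0,v0]+.5)*k-.5-[250,330]).astype(int)],False,(0,255,255),1)
    ims.append(cv2.resize(im,None,fx=1.25,fy=1.25))
b=cv2.imread("pics/s1.png") # 5x from 255,120, before
im=b[270:410,560:700].copy()
for p in ringpts(s,np.array([.4768,-.3307,0]),0,[1,0,0]): cv2.polylines(im,[np.round((p-[255,120]+.5)*5-.5-[560,270]).astype(int)],False,(0,255,255),1)
ims=np.hstack(ims)
im=cv2.resize(im,None,fx=2,fy=2)
o=np.zeros((ims.shape[0]+im.shape[0],ims.shape[1],3),np.uint8);o[:ims.shape[0]]=ims;o[ims.shape[0]:,:im.shape[1]]=im
cv2.imwrite("pics/o2.png",o);print(o.shape)
E
```

```text
(568, 776, 3)
```

View pics/o2.png

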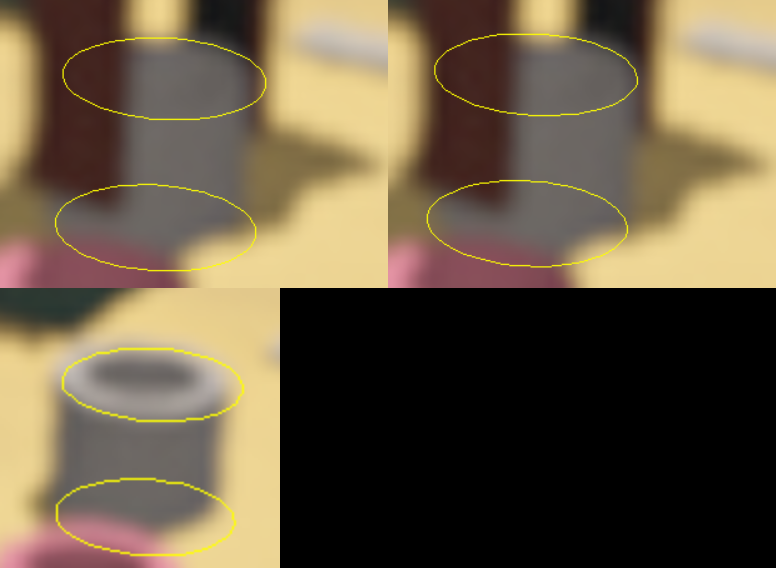

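Request:
play_rows --increments '[[[0,0,-0.004],[0,0,0],0.4],[[0,0,-0.008],[0,0,0],0.4],[[0,0,-0.012],[0,0,0],0.4],[[0,0,-0.012],[0,0,0],0.4],[[0,0,-0.012],[0,0,0],0.4]]'

```text
time_s: 10.05
tcp_pos: [0.5365, -0.1117, 0.0479]
orientation: [[-0.154, -0.001, 0.988], [-0.988, 0.0, -0.154], [-0.0, -1.0, -0.001]]
force: [0.7, -0.6, -1.1]
width: 0.0437
```

```bash
python3 look.py scene 285 165 335 225 12 pics/s13.png;  python3 - <<'E'
from h import *
im=cv2.imread("pics/s13.png"); im=cv2.convertScaleAbs(im,alpha=1.6,beta=-40); cv2.imwrite("pics/s13b.png",im)
E
```

```text
10.1 [ 0.5366 -0.1117  0.048 ] [-0.63 -0.04 -2.03] 0.0443 [-19.   27.2 102.1   0.   50.8  79.9]
```

View pics/s13b.png

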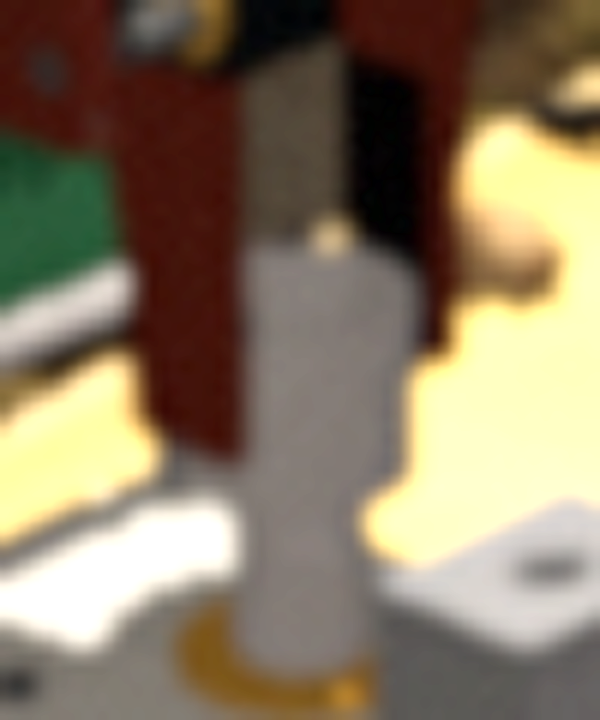

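```bash
python3 - <<'E'
from h import *
s=cam("scene")["image"].astype(float)
for v in range(186,212):
    row=s[v,285:335]; sat=row[:,2]-row[:,0]
    print(v,sat[12:40].astype(int).tolist())
E
```

```text
186 [35, 36, 36, 36, 37, 36, 35, 28, 16, 11, 8, 7, 8, 10, 16, 21, 17, 11, 7, 6, 7, 4, 6, 20, 32, 37, 40, 45]
187 [35, 36, 35, 36, 36, 37, 36, 27, 16, 11, 8, 9, 9, 8, 9, 9, 8, 8, 8, 7, 7, 5, 7, 19, 30, 37, 38, 43]
188 [34, 36, 35, 36, 36, 36, 35, 29, 16, 10, 9, 8, 9, 9, 8, 9, 8, 8, 7, 9, 8, 7, 7, 17, 30, 37, 41, 44]
189 [35, 36, 36, 36, 36, 35, 35, 27, 17, 11, 9, 10, 9, 9, 9, 9, 8, 8, 9, 7, 9, 7, 7, 14, 31, 42, 51, 57]
190 [36, 35, 36, 35, 36, 37, 36, 28, 17, 11, 9, 8, 9, 8, 8, 8, 8, 8, 8, 8, 8, 7, 6, 14, 31, 53, 70, 78]
191 [36, 37, 36, 37, 37, 36, 37, 28, 17, 10, 9, 9, 9, 8, 9, 9, 9, 9, 8, 10, 9, 7, 7, 13, 34, 62, 81, 88]
192 [36, 35, 36, 35, 36, 36, 36, 28, 16, 10, 9, 8, 8, 8, 8, 9, 8, 8, 9, 8, 8, 7, 6, 12, 33, 65, 85, 90]
193 [36, 35, 35, 35, 36, 37, 36, 29, 17, 10, 10, 8, 10, 8, 9, 9, 9, 8, 10, 9, 8, 7, 7, 18, 40, 69, 87, 91]
194 [36, 34, 37, 35, 36, 36, 35, 29, 19, 12, 9, 9, 9, 9, 9, 8, 8, 8, 8, 8, 7, 7, 19, 43, 63, 79, 88, 91]
195 [37, 36, 35, 36, 35, 37, 37, 31, 20, 11, 9, 8, 9, 9, 9, 9, 9, 9, 9, 7, 7, 13, 41, 70, 84, 88, 90, 91]
196 [41, 35, 35, 35, 36, 36, 37, 30, 20, 12, 9,
[... 961 characters left out ...]
9, 8, 7, 10, 22, 43, 66, 79, 83, 83, 83, 83, 84]
206 [10, 10, 12, 12, 12, 12, 11, 10, 9, 9, 9, 9, 10, 9, 8, 8, 7, 11, 27, 54, 72, 82, 85, 86, 85, 84, 84, 85]
207 [13, 15, 14, 14, 14, 14, 13, 12, 9, 8, 9, 8, 8, 9, 9, 8, 7, 18, 49, 75, 86, 88, 89, 88, 88, 87, 86, 84]
208 [15, 15, 14, 15, 14, 15, 14, 14, 10, 9, 9, 9, 9, 8, 8, 8, 8, 21, 59, 82, 89, 90, 90, 90, 90, 87, 84, 75]
209 [15, 15, 15, 14, 14, 14, 14, 14, 10, 9, 9, 10, 9, 8, 9, 8, 8, 17, 52, 80, 88, 90, 90, 89, 86, 78, 67, 52]
210 [15, 15, 15, 15, 15, 15, 14, 14, 11, 8, 8, 9, 9, 9, 8, 8, 7, 10, 35, 65, 78, 82, 82, 78, 68, 53, 37, 22]
211 [15, 15, 15, 15, 15, 15, 15, 14, 10, 8, 9, 8, 8, 9, 9, 9, 7, 7, 14, 33, 46, 54, 58, 51, 36, 22, 12, 7]
```

```bash
python3 - <<'E'
from h import *
c=cam("scene");s=c["image"].astype(float)
for v in range(206,224,2):
    row=s[v,298:322]
    print(v,row.mean(1).astype(int).tolist(),(row[:,2]-row[:,0]).astype(int).tolist())
th=np.linspace(0,6.3,200)
for j in((.5368,-.1122),):
  for z in(.02,.025,.03,.035,.04,.053):
    P=np.array([proj(c,[j[0]+.013*np.cos(a),j[1]+.013*np.sin(a),z]) for a in th]);print(z,P.min(0),P.max(0))
p=bot.get_state()["tcp_pos"];
P=np.array([proj(c,[p[0]+.022*np.cos(a),p[1]+.022*np.sin(a),p[2]+.0048]) for a in th]);print("ring",P.min(0),P.max(0))
for v in(.01,): 
  b=np.array([*p[:2],.05]);print("per 10mm x",proj(c,b+[.01,0,0])-proj(c,b),"y",proj(c,b+[0,.01,0])-proj(c,b),"z",proj(c,b+[0,0,.01])-proj(c,b))
E
```

```text
206 [119, 120, 127, 137, 136, 124, 111, 103, 102, 102, 103, 102, 103, 102, 101, 99, 104, 121, 143, 164, 182, 195, 201, 201] [11, 10, 12, 13, 12, 11, 9, 9, 8, 8, 8, 8, 9, 9, 8, 8, 14, 32, 55, 73, 82, 85, 85, 85]
208 [188, 188, 189, 192, 191, 181, 153, 117, 102, 102, 102, 103, 102, 102, 101, 99, 110, 145, 181, 197, 203, 202, 202, 201] [15, 15, 15, 15, 15, 15, 14, 10, 9, 9, 9, 9, 9, 8, 8, 7, 22, 59, 82, 91, 90, 90, 90, 90]
210 [195, 194, 195, 195, 196, 189, 159, 118, 101, 102, 105, 105, 106, 106, 104, 101, 99, 118, 151, 173, 185, 193, 194, 190] [15, 15, 15, 15, 15, 15, 13, 10, 8, 8, 9, 8, 8, 8, 8, 7, 10, 35, 64, 78, 82, 82, 78, 68]
212 [192, 188, 179, 171, 169, 161, 137, 108, 99, 102, 102, 104, 103, 103, 103, 100, 97, 97, 110, 130, 148, 160, 164, 160] [15, 14, 15, 15, 15, 14, 13, 9, 8, 9, 9, 8, 9, 9, 9, 8, 7, 7, 8, 12, 19, 22, 19, 12]
214 [134, 125, 113, 102, 97, 94, 94, 96, 99, 101, 103, 103, 102, 103, 102, 100, 96, 94, 101, 117, 131, 140, 147, 151] [13, 12, 11, 12, 17, 18, 14, 8, 8, 8, 8, 9, 9, 9, 9, 9, 8, 8, 5, 5, 5, 5, 6, 5]
216 [97, 95, 91, 84, 79, 79, 88, 95, 100, 102, 103, 103, 1
[... 533 characters left out ...]
, 86, 79, 78, 76, 74, 74, 76, 77, 78, 77, 78, 85, 95, 91, 82, 81, 80, 81, 80, 79, 80] [10, 14, 25, 37, 50, 58, 61, 62, 59, 56, 54, 52, 52, 54, 64, 76, 76, 57, 27, 7, 2, 3, 3, 4]
0.02 [304.62313891 214.96142365] [316.58207281 220.63327272]
0.025 [304.5798764  212.94810337] [316.56488782 218.5848147 ]
0.03 [304.53642487 210.92609336] [316.54762779 216.52730562]
0.035 [304.49278308 208.89533725] [316.53029224 214.46068537]
0.04 [304.44894979 206.85577817] [316.51288065 212.38489328]
0.053 [304.33407788 201.51131355] [316.46725113 206.944469  ]
ring [300.02303164 199.75552292] [320.56606889 208.95820972]
per 10mm x [-3.79669149 -1.1524461 ] y [-2.69831748  1.76428444] z [-0.06263982 -4.17991614]
```

Request:
play_rows --increments '[[[-0.004,0.001,0],[0,0,0],0.4],[[-0.004,0.001,0],[0,0,0],0.4],[[-0.004,0.001,0],[0,0,0],0.4],[[-0.004,0.001,0],[0,0,0],0.4]]'

```text
time_s: 10.6
tcp_pos: [0.5327, -0.1108, 0.0482]
orientation: [[-0.154, 0.0, 0.988], [-0.988, 0.0, -0.154], [-0.0, -1.0, 0.0]]
force: [-0.9, -0.4, -2.0]
width: 0.0443
```

```bash
python3 look.py scene 285 165 335 225 12 pics/s14.png;  python3 - <<'E'
from h import *
im=cv2.imread("pics/s14.png"); im=cv2.convertScaleAbs(im,alpha=1.6,beta=-40); cv2.imwrite("pics/s14b.png",im)
c=cam("scene");s=c["image"].astype(float)
for v in range(198,212,1):
    row=s[v,296:324]
    print(v,row.mean(1).astype(int).tolist(),(row[:,2]-row[:,0]).astype(int).tolist())
E
```

```text
10.65 [ 0.5328 -0.1108  0.0482] [-0.49  0.61 -0.76] 0.0441 [-19.   26.9 102.6   0.   50.5  79.8]
198 [150, 106, 60, 42, 44, 45, 45, 43, 43, 47, 67, 90, 103, 104, 104, 103, 102, 103, 103, 103, 101, 99, 96, 104, 142, 181, 198, 200] [82, 67, 46, 35, 35, 34, 36, 37, 36, 33, 22, 13, 9, 8, 8, 10, 10, 9, 9, 8, 9, 8, 8, 19, 59, 84, 91, 91]
199 [154, 112, 65, 43, 43, 45, 45, 44, 42, 48, 66, 91, 103, 104, 103, 103, 104, 104, 102, 102, 101, 99, 97, 103, 142, 181, 198, 200] [83, 70, 47, 35, 35, 36, 36, 36, 38, 33, 23, 12, 10, 9, 9, 8, 9, 9, 9, 9, 8, 8, 6, 19, 58, 83, 89, 90]
200 [166, 130, 81, 49, 43, 44, 44, 44, 44, 49, 66, 90, 102, 104, 104, 103, 104, 103, 103, 101, 101, 101, 98, 104, 142, 180, 198, 201] [86, 75, 51, 33, 34, 36, 37, 36, 37, 32, 23, 12, 9, 9, 9, 9, 9, 9, 9, 8, 8, 8, 6, 19, 58, 82, 87, 87]
201 [177, 147, 99, 59, 50, 46, 47, 45, 43, 48, 66, 90, 100, 104, 103, 104, 103, 103, 102, 101, 101, 101, 96, 104, 142, 181, 198, 201] [88, 78, 50, 26, 27, 32, 34, 36, 37, 33, 24, 13, 8, 8, 9, 8, 8, 8, 9, 9, 9, 8, 5, 18, 57, 82, 87, 87]
202 [182, 157, 109, 72, 61, 59, 58, 53, 49, 50, 68, 89, 10
[... 1672 characters left out ...]
 158, 117, 100, 102, 104, 106, 111, 109, 104, 100, 104, 130, 169, 192, 199, 201, 201, 199, 195, 190] [14, 15, 15, 14, 15, 15, 15, 15, 14, 11, 8, 9, 9, 9, 9, 8, 9, 7, 14, 46, 78, 87, 90, 89, 88, 85, 78, 67]
210 [194, 194, 194, 193, 194, 195, 196, 189, 159, 118, 101, 101, 104, 106, 109, 108, 104, 102, 99, 118, 150, 173, 186, 193, 194, 190, 182, 174] [15, 15, 15, 15, 15, 15, 15, 15, 14, 10, 9, 8, 9, 9, 9, 9, 8, 7, 9, 34, 64, 78, 82, 82, 78, 68, 53, 37]
211 [195, 195, 194, 195, 194, 195, 195, 186, 155, 115, 99, 101, 104, 104, 106, 105, 103, 101, 97, 101, 121, 143, 162, 176, 179, 174, 166, 161] [15, 15, 14, 15, 15, 15, 15, 15, 14, 11, 9, 9, 9, 8, 9, 8, 8, 8, 6, 15, 33, 47, 55, 58, 52, 37, 22, 12]
```

View pics/s14b.png

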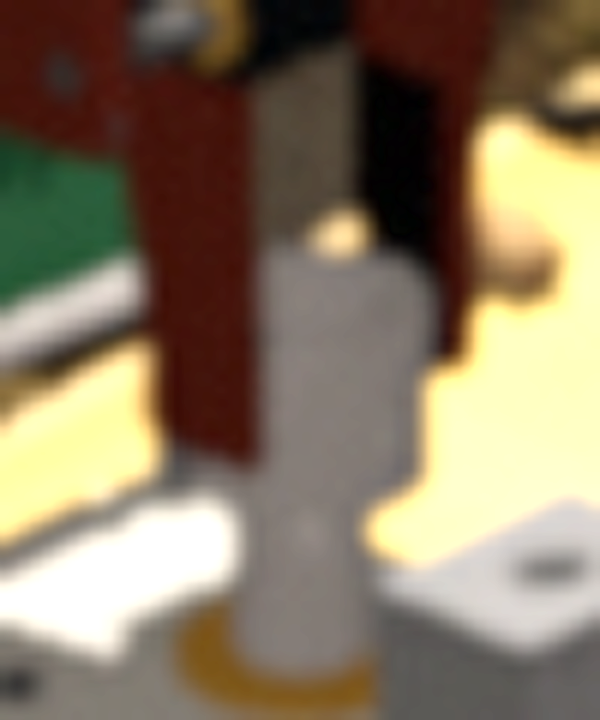

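Request:
play_rows --increments '[[[0,-0.001,-0.002],[0,0,0],0.4],[[0,-0.001,-0.004],[0,0,0],0.4],[[0,-0.001,-0.006],[0,0,0],0.4],[[0,-0.001,-0.008],[0,0,0],0.4],[[0,-0.001,-0.008],[0,0,0],0.4]]'

```text
time_s: 11.2
tcp_pos: [0.5323, -0.1117, 0.0397]
orientation: [[-0.154, -0.001, 0.988], [-0.988, 0.0, -0.154], [-0.0, -1.0, -0.001]]
force: [-0.2, -0.0, -0.8]
width: 0.0441
```

```bash
python3 look.py scene 285 165 335 225 12 pics/s15.png;  python3 - <<'E'
from h import *
im=cv2.imread("pics/s15.png"); im=cv2.convertScaleAbs(im,alpha=1.6,beta=-40); cv2.imwrite("pics/s15b.png",im)
for i in range(6):
    cam("top"); s=bot.get_state(); print(s["force"].round(1),s["wrist_torque"].round(2))
E
```

```text
11.25 [ 0.5325 -0.1117  0.0399] [ 0.35  0.03 -1.71] 0.0441 [-19.1  27.6 102.9   0.   49.5  79.7]
[-0.1  0.6 -1.3] [-0.01 -0.    0.05]
[-0.3 -1.  -0.5] [-0.01  0.03 -0.03]
[ 0.3 -1.  -1.5] [ 0.    0.02 -0.04]
[ 0.2  0.4 -1.9] [ 0.07 -0.04 -0.01]
[ 0.2 -0.4 -1.1] [ 0.08 -0.02 -0.03]
[-0.3 -0.7 -1.1] [ 0.02 -0.01 -0.02]
```

View pics/s15b.png

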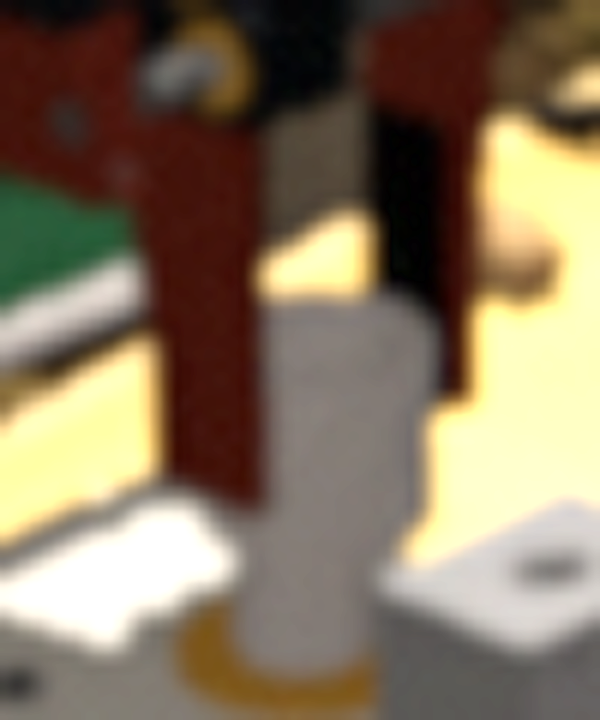

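Request:
play_rows --increments '[[[0,0,-0.001],[0,0,0],0.4],[[0,0,-0.002],[0,0,0],0.4],[[0,0,-0.003],[0,0,0],0.4],[[0,0,-0.004],[0,0,0],0.4],[[0,0,-0.004],[0,0,0],0.4]]'

```text
time_s: 12.05
tcp_pos: [0.5334, -0.112, 0.0364]
orientation: [[-0.154, 0.001, 0.988], [-0.988, -0.0, -0.154], [0.0, -1.0, 0.001]]
force: [1.4, -0.4, 0.9]
width: 0.0437
```

```bash
python3 - <<'E'
from h import *
for i in range(5):
    cam("top"); s=bot.get_state(); print(s["tcp_pos"].round(4),s["force"].round(1),s["wrist_torque"].round(2))
E
```

```text
[ 0.5334 -0.1121  0.0364] [ 1.  -0.2  0.6] [-0.02 -0.24  0.01]
[ 0.5333 -0.112   0.0364] [ 0.6 -0.5  2.1] [-0.06 -0.28 -0.  ]
[ 0.5333 -0.112   0.0364] [ 1.8 -0.2  0.6] [-0.08 -0.28 -0.02]
[ 0.5333 -0.112   0.0364] [ 0.6 -0.4  1.3] [-0.09 -0.33  0.01]
[ 0.5333 -0.112   0.0364] [ 1.4 -0.9  1.6] [-0.11 -0.37 -0.04]
```

Request:
play_rows --increments '[[[0.0005,0,0],[0,0,0],0.4],[[0.001,0,0],[0,0,0],0.4],[[0.001,0,0],[0,0,0],0.4],[[0.001,0,0],[0,0,0],0.4]]'

```text
time_s: 12.7
tcp_pos: [0.5337, -0.1119, 0.0361]
orientation: [[-0.154, 0.0, 0.988], [-0.988, -0.0, -0.154], [0.0, -1.0, 0.0]]
force: [1.9, -2.5, 0.8]
width: 0.044
```

```bash
cat > fr.py <<'E'
from h import *
F=[];T=[]
for i in range(5):
    cam("top"); s=bot.get_state(); F.append(s["force"]);T.append(s["wrist_torque"])
print(round(s["time_s"],2),s["tcp_pos"].round(4),np.mean(F,0).round(2),np.mean(T,0).round(3),round(s["width"],4))
E
python3 fr.py
```

```text
12.95 [ 0.5338 -0.1119  0.0361] [ 1.79 -1.14  0.44] [-0.257 -0.28  -0.011] 0.0438
```

Request:
play_rows --increments '[[[0.0005,-0.0005,0],[0,0,0],0.4],[[0.001,-0.001,0],[0,0,0],0.4],[[0.001,-0.001,0],[0,0,0],0.4],[[0.001,-0.001,0],[0,0,0],0.4]]'

```text
time_s: 13.35
tcp_pos: [0.5342, -0.1125, 0.0359]
orientation: [[-0.154, -0.001, 0.988], [-0.988, 0.001, -0.154], [-0.0, -1.0, -0.001]]
force: [0.7, 0.9, -1.2]
width: 0.044
```

```bash
python3 fr.py
```

```text
13.6 [ 0.5343 -0.1126  0.036 ] [ 0.5   0.05 -1.08] [ 0.063 -0.057  0.009] 0.0437
```

Request:
play_rows --increments '[[[0.0005,0,-0.001],[0,0,0],0.4],[[0.0005,0,-0.002],[0,0,0],0.4],[[0.0005,0,-0.003],[0,0,0],0.4],[[0.0005,0,-0.004],[0,0,0],0.4],[[0.0005,0,-0.004],[0,0,0],0.4]]'

```text
time_s: 14.1
tcp_pos: [0.535, -0.1127, 0.0319]
orientation: [[-0.154, -0.0, 0.988], [-0.988, 0.0, -0.154], [-0.0, -1.0, -0.0]]
force: [0.4, 0.2, -2.1]
width: 0.0438
```

```bash
python3 fr.py
```

```text
14.35 [ 0.5351 -0.1128  0.0321] [-0.27  0.14 -1.41] [ 0.011 -0.006 -0.018] 0.0443
```

Request:
play_rows --increments '[[[0,0,-0.003],[0,0,0],0.4],[[0,0,-0.006],[0,0,0],0.4],[[0,0,-0.009],[0,0,0],0.4],[[0,0,-0.012],[0,0,0],0.4],[[0,0,-0.015],[0,0,0],0.4],[[0,0,-0.017],[0,0,0],0.4],[[0,0,-0.018],[0,0,0],0.4],[[0,0,-0.018],[0,0,0],0.4]]'

```text
time_s: 15.15
tcp_pos: [0.535, -0.1128, 0.0139]
orientation: [[-0.154, -0.0, 0.988], [-0.988, 0.0, -0.154], [-0.0, -1.0, -0.0]]
force: [-0.1, -0.3, -1.3]
width: 0.0439
```

```bash
python3 fr.py
```

```text
15.4 [ 0.5352 -0.1128  0.0143] [-0.07 -0.02 -1.08] [0.03  0.008 0.022] 0.0439
```

Request:
play_rows --increments '[[[0,0,-0.001],[0,0,0],0.4],[[0,0,-0.002],[0,0,0],0.4],[[0,0,-0.003],[0,0,0],0.4],[[0,0,-0.003],[0,0,0],0.4]]'

```text
time_s: 15.8
tcp_pos: [0.5352, -0.1128, 0.0114]
orientation: [[-0.154, 0.0, 0.988], [-0.988, 0.0, -0.154], [-0.0, -1.0, 0.0]]
force: [-1.4, 0.7, 5.8]
width: 0.044
```

```bash
python3 fr.py
```

```text
16.05 [ 0.5353 -0.1128  0.0113] [-1.16  0.13  4.59] [0.115 0.199 0.005] 0.0441
```

```bash
python3 - <<'E'
from h import *
s=cam("scene");t=cam("top")
# near finger outer-bottom corner centre ; d outward from centre
for (x,y,tz,v,b) in((.4767,-.3309,-.0048,194.4,-1.0),(.5325,-.1117,.0399,206.2,-.4)):
  for d in(.024,.034):
    q=np.array([x+.155*d,y+.988*d,0])
    zs=np.linspace(-.03,.1,1301); vs=[proj(s,[q[0],q[1],z])[1]+b for z in zs]
    z=zs[np.argmin(abs(np.array(vs)-v))]; print(d,"tip z",z,"minus reported tcp",z-tz)
cv2.imwrite("pics/tfull.png",t["image"][0:260])
cv2.imwrite("pics/sfull.png",s["image"][60:300])
E
```

```text
0.024 tip z 0.011100000000000006 minus reported tcp 0.015900000000000004
0.034 tip z 0.014600000000000002 minus reported tcp 0.0194
0.024 tip z 0.0576 minus reported tcp 0.0177
0.034 tip z 0.06140000000000001 minus reported tcp 0.021500000000000012
```

View pics/sfull.png

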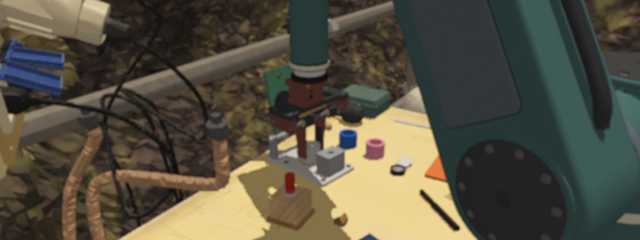

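View pics/tfull.png

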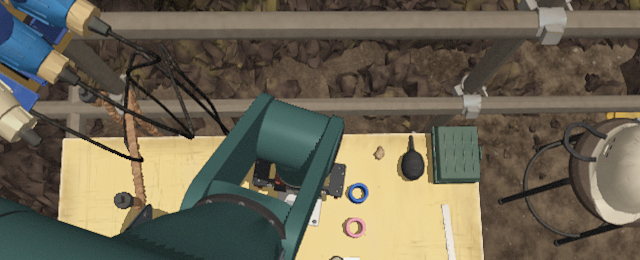

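```bash
python3 - <<'E'
from h import *
s=cam("scene");t=cam("top")
for v in(22,105):
  for z in(-.4,-.2,0,.1,.2,.3,.4,.5):
    a=at_z(t,150,v+ (0 if v==22 else -2),z);b=at_z(t,420,v,z)
    pa,pb=proj(s,a),proj(s,b); k=(pb[1]-pa[1])/(pb[0]-pa[0])
    print(v,z,a.round(3),pa.round(0),pb.round(0),"v@u=200:",round(pa[1]+k*(200-pa[0])),"v@u=350",round(pa[1]+k*(350-pa[0])))
E
```

```text
22 -0.4 [ 1.166  0.388 -0.4  ] [-16. 383.] [240. 231.] v@u=200: 255 v@u=350 165
22 -0.2 [ 1.053  0.315 -0.2  ] [ 15. 319.] [249. 196.] v@u=200: 222 v@u=350 143
22 0 [0.94  0.242 0.   ] [ 51. 243.] [260. 153.] v@u=200: 179 v@u=350 114
22 0.1 [0.884 0.205 0.1  ] [ 72. 200.] [267. 126.] v@u=200: 151 v@u=350 95
22 0.2 [0.827 0.169 0.2  ] [ 95. 151.] [274.  96.] v@u=200: 119 v@u=350 73
22 0.3 [0.771 0.132 0.3  ] [120.  98.] [283.  61.] v@u=200: 80 v@u=350 46
22 0.4 [0.715 0.096 0.4  ] [149.  39.] [294.  21.] v@u=200: 32 v@u=350 14
22 0.5 [0.658 0.059 0.5  ] [181. -28.] [306. -28.] v@u=200: -28 v@u=350 -27
105 -0.4 [ 0.887  0.379 -0.4  ] [ 49. 437.] [297. 255.] v@u=200: 326 v@u=350 216
105 -0.2 [ 0.813  0.307 -0.2  ] [ 78. 361.] [304. 216.] v@u=200: 283 v@u=350 187
105 0 [0.739 0.236 0.   ] [113. 273.] [313. 168.] v@u=200: 227 v@u=350 148
105 0.1 [0.702 0.2   0.1  ] [132. 223.] [318. 139.] v@u=200: 192 v@u=350 124
105 0.2 [0.665 0.164 0.2  ] [154. 169.] [324. 106.] v@u=200: 152 v@u=350 96
105 0.3 [0.628 0.128 0.3  ] [177. 109.] [331.  68.] v@u=200: 103 v@u=350 63
105 0.4 [0.591 0.092 0.4  ] [203.  44.] [339.  24.] v@u=200: 44 v@u=350 22
105 0.5 [0.554 0.056 0.5  ] [231. -28.] [349. -28.] v@u=200: -29 v@u=350 -28
```

Request:
play_rows --increments '[[[0,0,0],[0,0,0],-0.45],[[0,0,0],[0,0,0],-0.45],[[0,0,0],[0,0,0],-0.45],[[0,0,0.02],[0,0,0],-0.45],[[0,0,0.06],[0,0,0],-0.45],[[0,0,0.11],[0,0,0],0.0],[[0,0,0.16],[0,0,0],0.8],[[0,0,0.21],[0,0,0],0.8],[[0,0,0.215],[0,0,0],0.8],[[0.04,-0.006,0.215],[0,0,0],0.8],[[0.08,-0.012,0.215],[0,0,0],0.8],[[0.12,-0.019,0.215],[0,0,0],0.8],[[0.12,-0.019,0.215],[0,0,0],0.8],[[0.12,-0.019,0.215],[0,0,0],0.8]]' --squeeze 10

```text
time_s: 17.65
tcp_pos: [0.6546, -0.1315, 0.2241]
orientation: [[-0.154, -0.003, 0.988], [-0.988, 0.001, -0.154], [-0.001, -1.0, -0.003]]
force: [-0.6, 1.2, 0.2]
width: 0.0087
```

```bash
python3 look.py scene 235 50 355 250 4 pics/s16.png; python3 - <<'E'
from h import *
c=cam("top");crop(c,250,90,380,240,5,"pics/t16.png")
E
```

```text
17.7 [ 0.6538 -0.1314  0.2246] [0.43 0.79 0.26] 0.0088 [-17.3  25.3  75.9   0.   79.1  81.6]
```

View pics/s16.png

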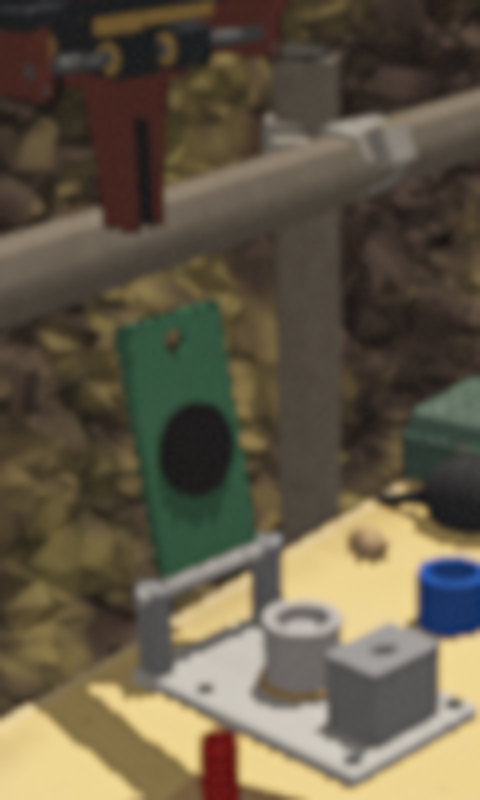

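View pics/t16.png

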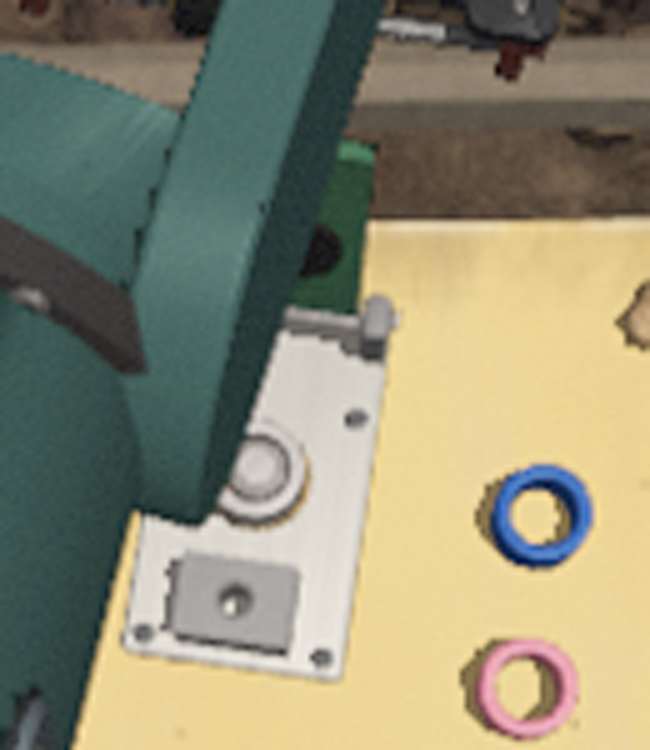

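Request:
play_rows --increments '[[[0,0,-0.04],[0,0,0],0.8],[[0,0,-0.077],[0,0,0],0.8],[[0,0,-0.077],[0,0,0],0.8],[[-0.015,0.002,-0.077],[0,0,0],0.8],[[-0.03,0.005,-0.077],[0,0,0],0.8],[[-0.044,0.007,-0.076],[0,0,0],0.8],[[-0.055,0.009,-0.077],[0,0,0],0.8],[[-0.066,0.01,-0.079],[0,0,0],0.8],[[-0.076,0.012,-0.082],[0,0,0],0.8],[[-0.086,0.0135,-0.086],[0,0,0],0.8],[[-0.096,0.015,-0.0915],[0,0,0],0.8],[[-0.105,0.0165,-0.0973],[0,0,0],0.8],[[-0.105,0.0165,-0.0973],[0,0,0],0.8]]'

```text
time_s: 19.05
tcp_pos: [0.5476, -0.1146, 0.1274]
orientation: [[-0.154, -0.004, 0.988], [-0.988, 0.001, -0.154], [-0.001, -1.0, -0.004]]
force: [-1.0, -0.2, 0.3]
width: 0.0086
```

```bash
python3 look.py scene 235 50 355 250 4 pics/s17.png
```

```text
19.1 [ 0.5489 -0.115   0.128 ] [ 0.02  0.47 -0.48] 0.0087 [-18.9  22.   96.3   0.   61.8  80. ]
```

View pics/s17.png

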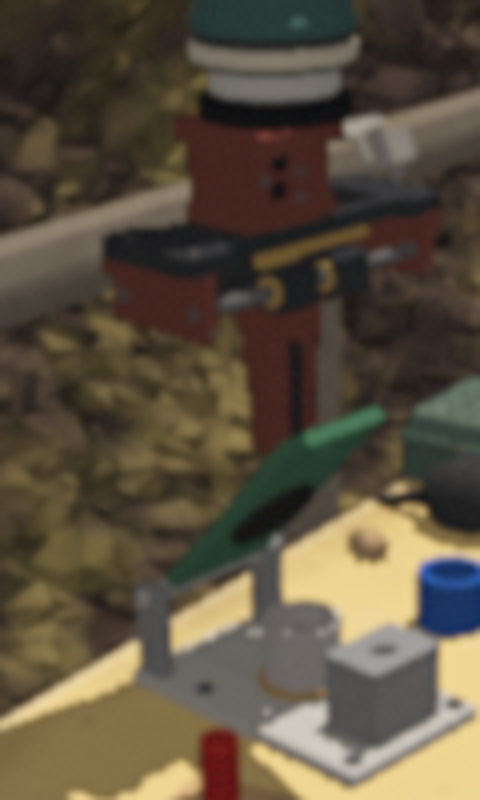

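Request:
play_rows --increments '[[[-0.008,0.0013,-0.007],[0,0,0],0.8],[[-0.016,0.0025,-0.015],[0,0,0],0.8],[[-0.0225,0.0035,-0.024],[0,0,0],0.8],[[-0.029,0.0045,-0.033],[0,0,0],0.8],[[-0.034,0.0053,-0.043],[0,0,0],0.8],[[-0.038,0.006,-0.053],[0,0,0],0.8],[[-0.041,0.0064,-0.063],[0,0,0],0.8],[[-0.043,0.0068,-0.07],[0,0,0],0.8],[[-0.043,0.0068,-0.07],[0,0,0],0.8],[[-0.043,0.0068,-0.07],[0,0,0],0.8]]'

```text
time_s: 20.1
tcp_pos: [0.5074, -0.1086, 0.0587]
orientation: [[-0.154, 0.0, 0.988], [-0.988, 0.0, -0.154], [-0.0, -1.0, 0.0]]
force: [-0.3, 0.2, -0.1]
width: 0.0087
```

```bash
python3 fr.py; python3 look.py scene 255 100 375 250 5 pics/s18.png
```

```text
20.35 [ 0.5077 -0.1086  0.0592] [0.16 0.14 0.32] [0.039 0.008 0.017] 0.009
20.4 [ 0.5076 -0.1086  0.0592] [-0.19  0.65 -0.42] 0.009 [-19.7  24.4 105.3   0.   50.3  79.2]
```

View pics/s18.png

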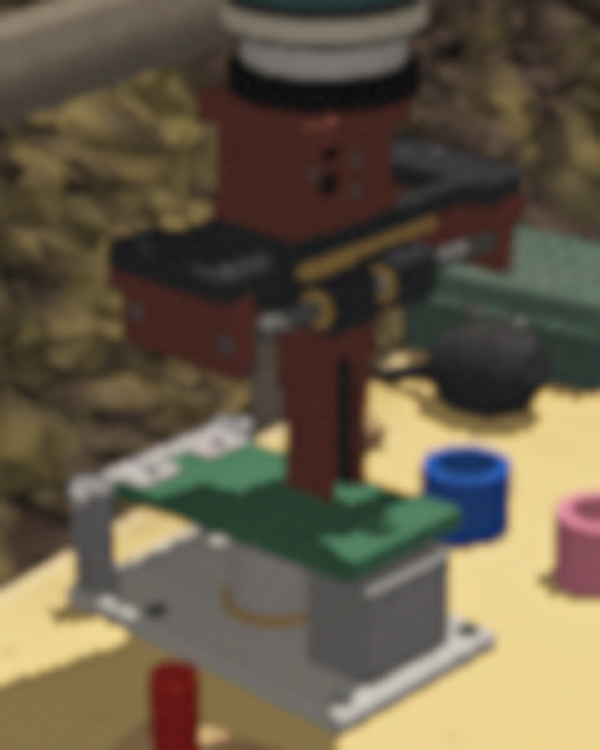

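Request:
play_rows --increments '[[[0,0,0.03],[0,0,0],0.8],[[0,0,0.08],[0,0,0],0.4],[[-0.012,0.04,0.08],[0,0,0],0.0],[[-0.025,0.08,0.08],[0,0,0],0.0],[[-0.038,0.125,0.08],[0,0,0],0.0],[[-0.05,0.165,0.08],[0,0,0],0.0],[[-0.0525,0.1727,0.08],[0,0,0],0.0],[[-0.0525,0.1727,0.06],[0,0,0],0.0],[[-0.0525,0.1727,0.06],[0,0,0],0.0],[[-0.0525,0.1727,0.06],[0,0,0],0.0]]'

```text
time_s: 21.4
tcp_pos: [0.4546, 0.0637, 0.1189]
orientation: [[-0.154, -0.001, 0.988], [-0.988, -0.0, -0.154], [0.0, -1.0, -0.001]]
force: [0.5, 0.9, 0.0]
width: 0.0435
```

```bash
python3 look.py scene 235 130 355 300 4 pics/s19.png;python3 look.py top 180 120 380 270 4 pics/t19.png
```

```text
21.45 [0.4551 0.0636 0.1192] [ 0.38  0.45 -0.3 ] 0.044 [ -0.7  15.1 109.1  -0.   55.8  98.3]
21.5 [0.4554 0.0636 0.1193] [0.57 0.22 0.06] 0.0437 [ -0.7  15.  109.1  -0.   55.8  98.3]
```

View pics/s19.png

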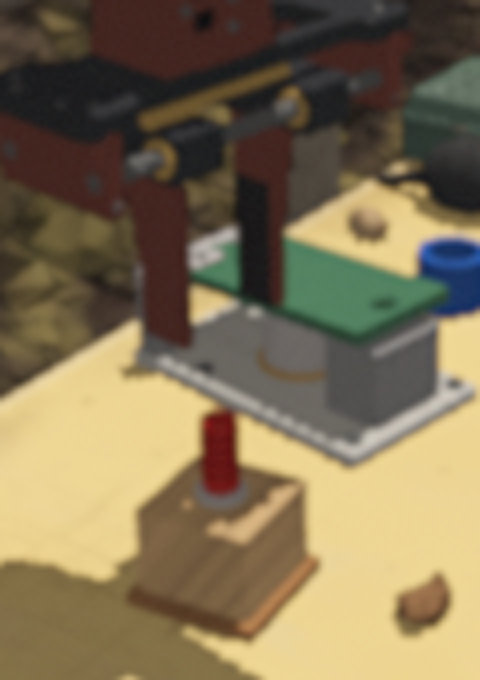

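View pics/t19.png

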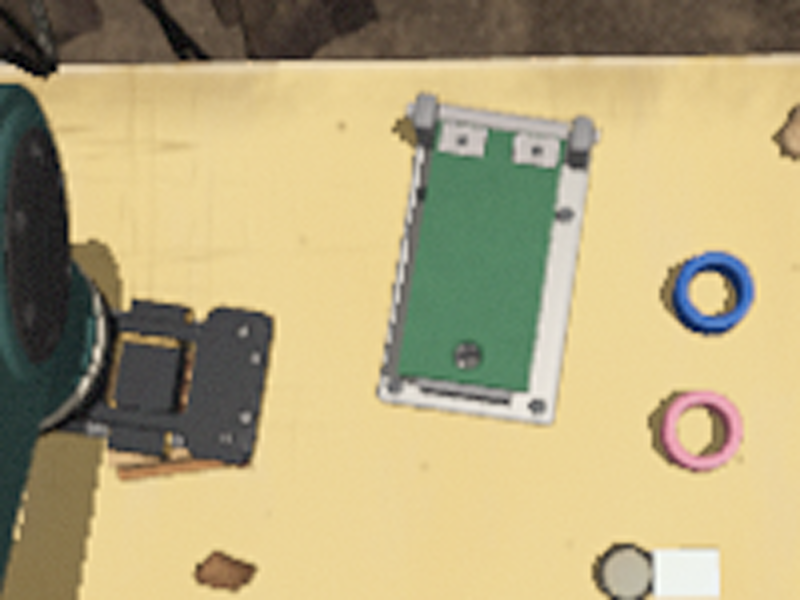

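Request:
play_rows --increments '[[[0,0,-0.03],[0,0,0],0.0],[[0,0,-0.055],[0,0,0],0.0],[[0,0,-0.068],[0,0,0],0.0],[[0,0,-0.074],[0,0,0],0.0],[[0,0,-0.074],[0,0,0],0.0],[[0,0,-0.074],[0,0,0],0.0]]'

```text
time_s: 22.1
tcp_pos: [0.4555, 0.064, 0.0455]
orientation: [[-0.155, 0.001, 0.988], [-0.988, 0.0, -0.155], [-0.0, -1.0, 0.001]]
force: [-0.0, -0.3, -0.2]
width: 0.0436
```

```bash
python3 look.py scene 260 200 320 280 9 pics/s20.png
```

```text
22.15 [0.4556 0.0641 0.0456] [-0.08  0.46  0.86] 0.044 [ -0.6  21.9 113.3   0.   44.7  98.3]
```

View pics/s20.png

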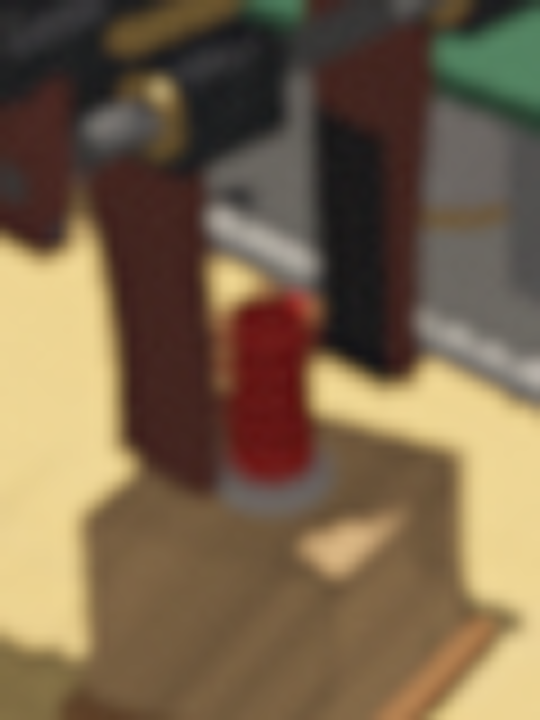

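Request:
play_rows --increments '[[[0,0,0],[0,0,0],0.9],[[0,0,0],[0,0,0],0.9],[[0,0,0],[0,0,0],0.9],[[0,0,0],[0,0,0],0.9],[[0,0,0],[0,0,0],0.9],[[0,0,0],[0,0,0],0.9],[[0,0,0],[0,0,0],0.9]]' --squeeze 4

```text
time_s: 22.85
tcp_pos: [0.4548, 0.0642, 0.045]
orientation: [[-0.154, 0.0, 0.988], [-0.988, 0.0, -0.154], [-0.0, -1.0, 0.0]]
force: [-1.0, 0.3, 4.0]
width: 0.0177
```

Request:
play_rows --increments '[[[0,0,0],[0,0,0],0.0],[[0,0,0],[0,0,0],0.0],[[0,0,0],[0,0,0],0.0],[[0,0,0],[0,0,0],0.0],[[0,0,0],[0,0,90],0.0],[[0,0,0],[0,0,90],0.0],[[0,0,0],[0,0,90],0.0],[[0,0,0],[0,0,90],0.0],[[0,0,0],[0,0,90],0.0],[[0,0,0],[0,0,90],0.0],[[0,0,0],[0,0,90],0.0],[[0,0,0],[0,0,90],0.0],[[0,0,0],[0,0,90],0.0],[[0,0,0],[0,0,90],0.0],[[0,0,0],[0,0,90],0.0],[[0,0,0],[0,0,90],0.0],[[0,0,0],[0,0,90],0.0]]'

```text
time_s: 24.55
tcp_pos: [0.4546, 0.0642, 0.0448]
orientation: [[0.988, -0.0, 0.156], [-0.156, 0.0, 0.988], [-0.0, -1.0, 0.0]]
force: [0.4, -0.1, -0.3]
width: 0.0437
```

Request:
play_rows --increments '[[[0,0,0],[0,0,0],0.9],[[0,0,0],[0,0,0],0.9],[[0,0,0],[0,0,0],0.9],[[0,0,0],[0,0,0],0.9],[[0,0,0],[0,0,0],0.9],[[0,0,0],[0,0,0],0.9],[[0,0,0],[0,0,0],0.9],[[0,0,0],[0,0,0],0.9]]' --squeeze 40

```text
time_s: 25.35
tcp_pos: [0.4547, 0.0642, 0.0448]
orientation: [[0.988, -0.0, 0.154], [-0.154, 0.0, 0.988], [-0.0, -1.0, 0.0]]
force: [1.2, -0.6, 0.5]
width: 0.0175
```

```bash
python3 look.py scene 260 200 320 280 9 pics/s21.png; python3 fr.py
```

```text
25.4 [0.4547 0.0642 0.0448] [ 0.16  0.59 -0.44] 0.0174 [ -0.6  22.  113.3   0.   44.6   8.3]
25.65 [0.4547 0.0642 0.0448] [ 0.22  0.19 -0.41] [-0.06  -0.103  0.006] 0.0173
```

View pics/s21.png

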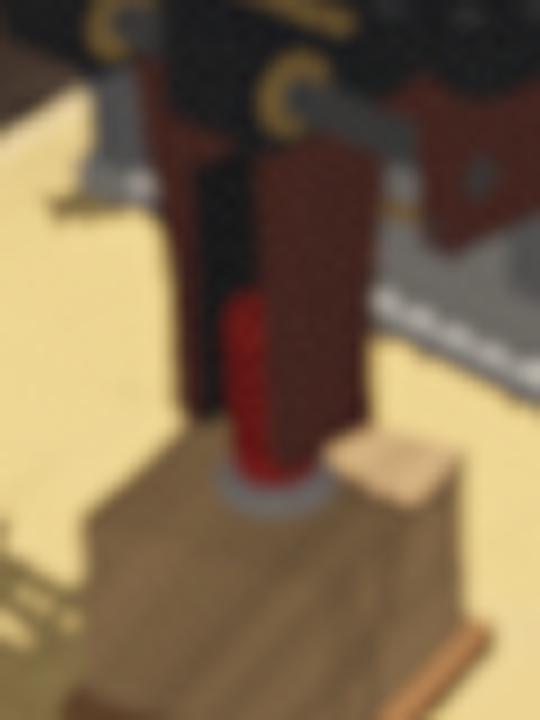

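```bash
python3 - <<'E'
from h import *
c=cam("top"); T=lambda x,y:((x+.5)/5-.5+260,(y+.5)/5-.5+105)
print("block hole",at_z(c,*T(186,524),.054))
crop(c,270,180,320,230,14,"pics/t22.png")
print("lid hole z.066",at_z(c,180+467.5/4-.5,120+354.5/4-.5,.066))
o=np.array([.5368,-.1122]);a=np.radians(-8.86);print("fit hole",o-.06*np.array([np.cos(a),np.sin(a)]))
E
```

```text
block hole [ 0.47741107 -0.10282393  0.054     ]
lid hole z.066 [ 0.47865145 -0.10238047  0.066     ]
fit hole [ 0.47751594 -0.10295876]
```

View pics/t22.png

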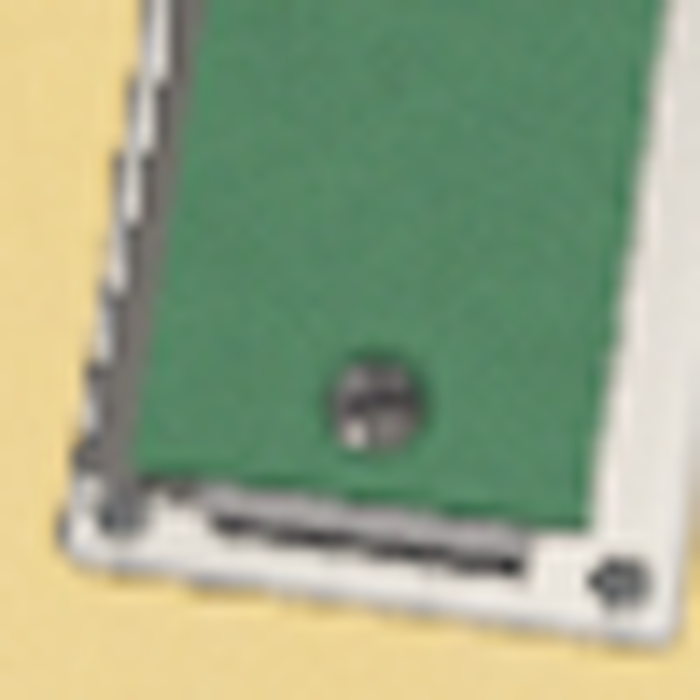

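Request:
play_rows --increments '[[[0,0,0.01],[0,0,0],0.9],[[0,0,0.03],[0,0,0],0.9],[[0,0,0.06],[0,0,0],0.9],[[0,0,0.08],[0,0,0],0.9],[[0.004,-0.03,0.08],[0,0,0],0.9],[[0.009,-0.07,0.08],[0,0,0],0.9],[[0.014,-0.11,0.08],[0,0,0],0.9],[[0.019,-0.145,0.08],[0,0,0],0.9],[[0.021,-0.16,0.08],[0,0,0],0.9],[[0.022,-0.167,0.08],[0,0,0],0.9],[[0.022,-0.167,0.068],[0,0,0],0.9],[[0.022,-0.167,0.068],[0,0,0],0.9],[[0.022,-0.167,0.068],[0,0,0],0.9]]'

```text
time_s: 27.0
tcp_pos: [0.4755, -0.1012, 0.1121]
orientation: [[0.988, -0.002, 0.153], [-0.153, 0.001, 0.988], [-0.002, -1.0, 0.001]]
force: [-0.2, -0.0, -1.2]
width: 0.0171
```

```bash
python3 fr.py; python3 look.py scene 290 130 360 220 8 pics/s23.png
```

```text
27.25 [ 0.4768 -0.1023  0.113 ] [-0.19 -0.08 -0.93] [-0.044 -0.057  0.029] 0.0171
27.3 [ 0.4768 -0.1024  0.113 ] [ 0.88  0.24 -0.31] 0.017 [-20.2  17.7 106.2   0.   56.1 -11.4]
```

View pics/s23.png

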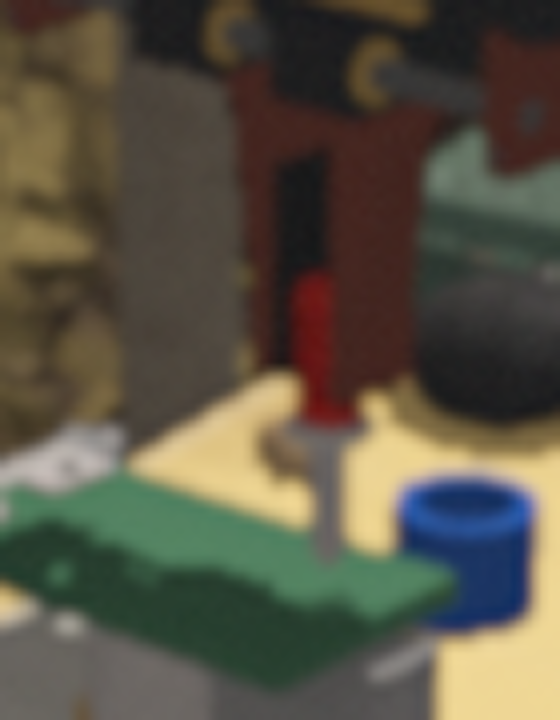

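Request:
play_rows --increments '[[[0,0,-0.004],[0,0,0],0.9],[[0,0,-0.008],[0,0,0],0.9],[[0,0,-0.011],[0,0,0],0.9],[[0,0,-0.014],[0,0,0],0.9],[[0,0,-0.016],[0,0,0],0.9],[[0,0,-0.018],[0,0,0],0.9],[[0,0,-0.018],[0,0,0],0.9]]'

```text
time_s: 28.0
tcp_pos: [0.4765, -0.1028, 0.0945]
orientation: [[0.988, -0.001, 0.154], [-0.154, 0.0, 0.988], [-0.001, -1.0, 0.0]]
force: [-0.1, 0.5, -0.9]
width: 0.0173
```

```bash
python3 fr.py; python3 look.py scene 290 130 360 220 8 pics/s24.png
```

```text
28.25 [ 0.4767 -0.1028  0.0949] [ 0.32  0.3  -0.52] [-0.044 -0.084 -0.011] 0.0171
28.3 [ 0.4768 -0.1028  0.095 ] [ 0.85  0.76 -0.87] 0.0171 [-20.3  19.2 107.3  -0.   53.5 -11.4]
```

View pics/s24.png

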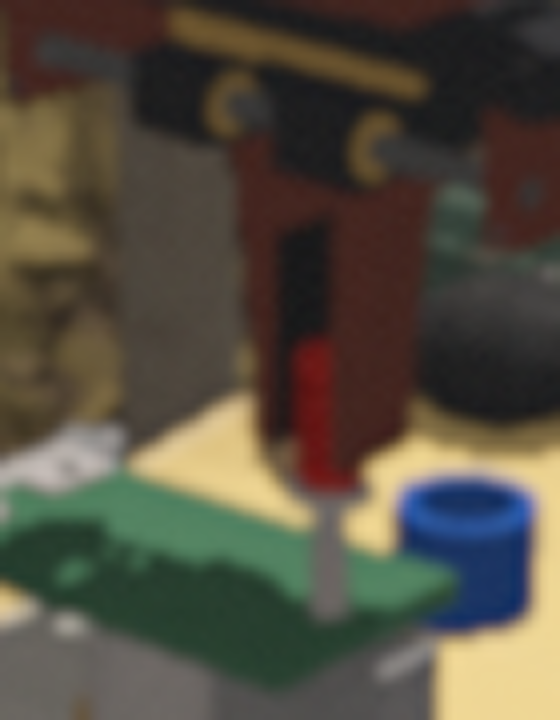

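Request:
play_rows --increments '[[[0,0,-0.003],[0,0,0],0.9],[[0,0,-0.006],[0,0,0],0.9],[[0,0,-0.009],[0,0,0],0.9],[[0,0,-0.011],[0,0,0],0.9],[[0,0,-0.013],[0,0,0],0.9],[[0,0,-0.015],[0,0,0],0.9],[[0,0,-0.015],[0,0,0],0.9]]'

```text
time_s: 29.0
tcp_pos: [0.4765, -0.1028, 0.0795]
orientation: [[0.988, -0.0, 0.154], [-0.154, 0.0, 0.988], [-0.0, -1.0, 0.0]]
force: [-0.0, 0.1, -1.8]
width: 0.0172
```

```bash
python3 fr.py; python3 look.py scene 290 130 360 220 8 pics/s25.png
```

```text
29.25 [ 0.4767 -0.1028  0.0799] [ 0.18  0.36 -1.02] [-0.058 -0.076  0.014] 0.0174
29.3 [ 0.4767 -0.1028  0.0799] [ 0.4  -0.38 -0.98] 0.0171 [-20.3  20.5 108.1  -0.   51.4 -11.4]
```

View pics/s25.png

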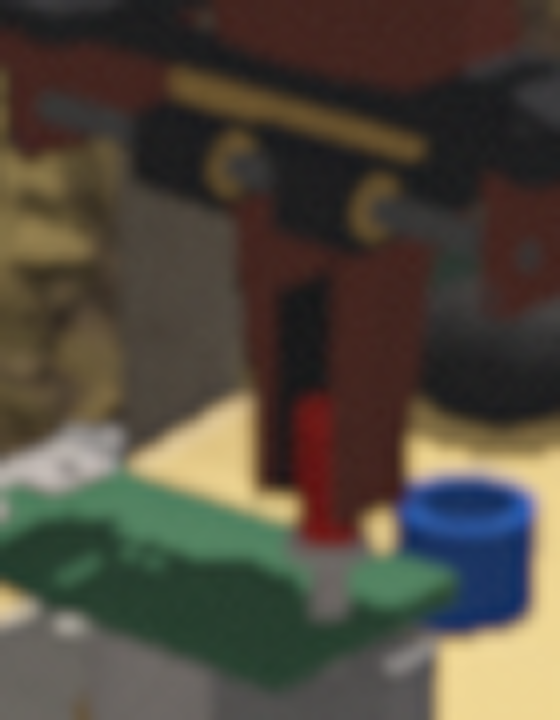

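Request:
play_rows --increments '[[[0,0,-0.003],[0,0,0],0.9],[[0,0,-0.006],[0,0,0],0.9],[[0,0,-0.009],[0,0,0],0.9],[[0,0,-0.012],[0,0,0],0.9],[[0,0,-0.014],[0,0,0],0.9],[[0,0,-0.016],[0,0,0],0.9],[[0,0,-0.018],[0,0,0],0.9],[[0,0,-0.02],[0,0,0],0.9],[[0,0,-0.02],[0,0,0],0.9]]' --squeeze 50

```text
time_s: 30.2
tcp_pos: [0.4766, -0.1028, 0.0597]
orientation: [[0.988, -0.0, 0.154], [-0.154, -0.0, 0.988], [-0.0, -1.0, -0.0]]
force: [-0.3, -1.7, 0.1]
width: 0.0169
```

```bash
python3 fr.py; python3 look.py scene 260 130 360 230 7 pics/s26.png
```

```text
30.45 [ 0.4767 -0.1028  0.0598] [ 0.03 -0.97 -0.29] [-0.177 -0.091  0.027] 0.0169
30.5 [ 0.4767 -0.1028  0.0599] [ 0.18 -0.32 -0.21] 0.0169 [-20.3  22.3 109.1  -0.   48.5 -11.4]
```

View pics/s26.png

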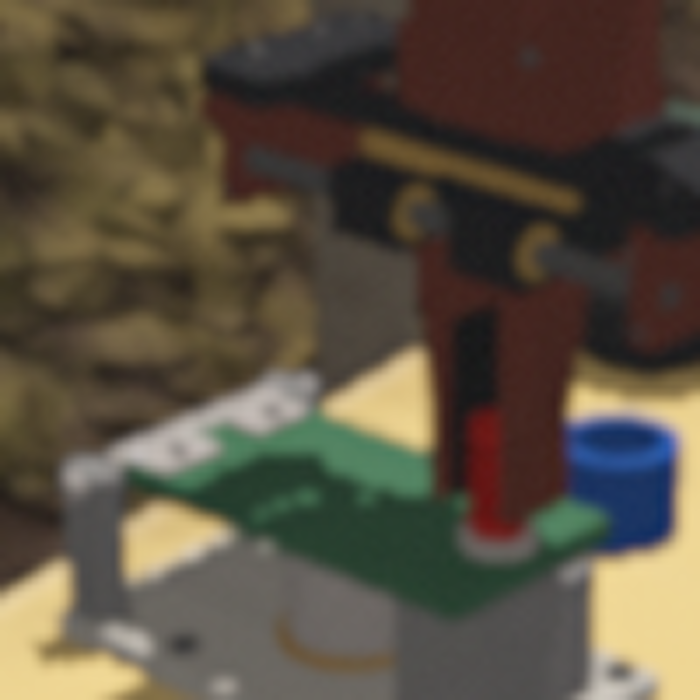

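Request:
play_rows --increments '[[[0,0,-0.001],[0,0,0],0.9],[[0,0,-0.002],[0,0,0],0.9],[[0,0,-0.003],[0,0,0],0.9],[[0,0,-0.003],[0,0,0],0.9],[[0,0,-0.003],[0,0,0],0.9]]'

```text
time_s: 31.0
tcp_pos: [0.4766, -0.1028, 0.057]
orientation: [[0.988, -0.0, 0.154], [-0.154, -0.0, 0.988], [-0.0, -1.0, -0.0]]
force: [-1.2, -0.4, 5.1]
width: 0.017
```

```bash
python3 fr.py
```

```text
31.25 [ 0.4766 -0.1028  0.057 ] [-1.62 -0.91  5.65] [-0.177  0.172 -0.008] 0.0172
```

Request:
play_rows --increments '[[[0,0,-0.001],[0,0,0],0.9],[[0,0,-0.001],[0,0,0],0.9],[[0,0,-0.001],[0,0,0],0.9]]'

```text
time_s: 31.55
tcp_pos: [0.4767, -0.1029, 0.0567]
orientation: [[0.988, 0.0, 0.154], [-0.154, -0.0, 0.988], [0.0, -1.0, -0.0]]
force: [-4.1, 0.5, 13.4]
width: 0.017
```

```bash
python3 fr.py
```

```text
31.8 [ 0.4767 -0.1029  0.0566] [-3.37 -0.24 13.77] [-0.073  0.546 -0.017] 0.0172
```

Request:
play_rows --increments '[[[0,0,-0.0005],[0,0,0],0.9],[[0,0,-0.0005],[0,0,0],0.9],[[0,0,-0.0005],[0,0,0],0.9],[[0,0,-0.0005],[0,0,0],0.9],[[0,0,-0.0005],[0,0,0],0.9],[[0,0,-0.0005],[0,0,0],0.9],[[0,0,-0.0005],[0,0,0],0.9],[[0,0,-0.0005],[0,0,0],0.9]]'

```text
time_s: 32.6
tcp_pos: [0.4767, -0.1029, 0.0566]
orientation: [[0.988, 0.0, 0.154], [-0.154, -0.0, 0.988], [0.0, -1.0, -0.0]]
force: [-4.7, -0.4, 19.4]
width: 0.0172
```

```bash
python3 fr.py; python3 look.py scene 260 130 360 230 7 pics/s27.png; python3 look.py top 260 120 380 250 5 pics/t27.png
```

```text
32.85 [ 0.4767 -0.1029  0.0566] [-4.34  0.8  19.49] [-0.007  0.807 -0.005] 0.0172
32.9 [ 0.4767 -0.1029  0.0566] [-5.09 -0.13 19.22] 0.0171 [-20.3  22.6 109.3  -0.   48.  -11.4]
32.95 [ 0.4767 -0.1029  0.0566] [-4.74  0.61 19.78] 0.0176 [-20.3  22.6 109.3  -0.   48.  -11.4]
```

View pics/s27.png

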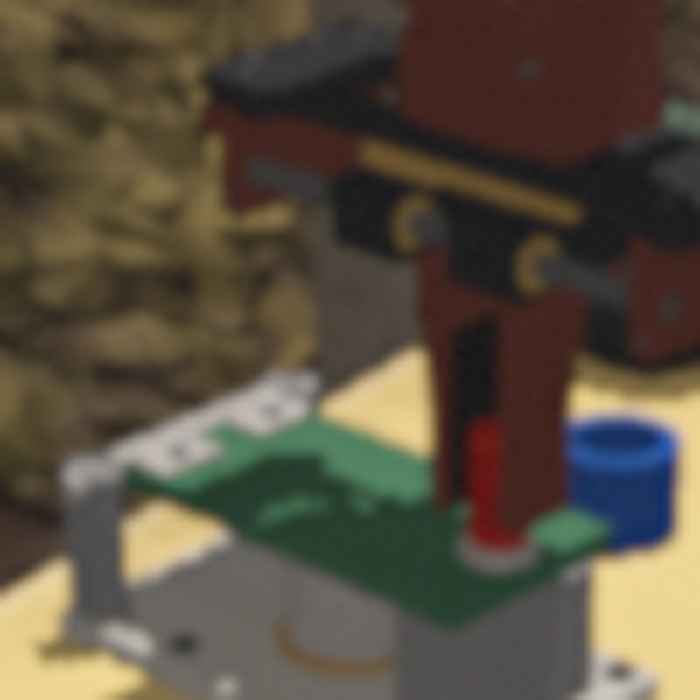

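```bash
python3 - <<'E'
from workcell import bot
print(bot.sign_off())
s=bot.get_state();print(s["time_s"],s["tcp_pos"],s["force"],s["width"])
E
```

```text
the job is handed in; nothing more can be done
None
the job is handed in; nothing more can be done
```

The job is handed in at about 33 s of the 72 s allowed. It reports no verdict, so success is judged only from my own checks.

**What I did:**
- Centred the grey steel ring with two squeezes at right angles and picked it up.
- Found the post by feeling its bevel, then lowered the ring onto the seat. It met the spring at about 16 mm, with a push of about 6 N.
- Folded the lid over from behind with the closed fingers.
- Centred the pin in its stand the same way, lifted it out, and pushed it through the lid into the block.
- Kept holding it down when I handed in.

**Last checks:**
- **Push:** it held steady at about 20 N against a hard stop.
- **Pin tip:** it worked out at about 28 mm below the block's top, which is where a shut lid would put it.
- **Grip and lid:** the grip held at 17 mm, and in the last scene picture the lid sits flush on the block with the collar on it.
- **Ring and lid angle:** the lid covers the ring, so I inferred its final height and the exact lid angle rather than measuring them.
- **Bystanders:** I did not measure their positions at the end. None looked moved in the pictures where they showed.

**What disagreed:**
- In the pictures the fingertips stood about 18 mm above the reported tool centre, where the description puts them 8 mm below it. I set heights from contact (ring on the table, collar on the stand) and from that observed offset.
- The two cameras differed by 2–4 mm. The first scene-camera correction over the post was about 2 mm too far, and I fixed it by contact force.
- About 4–5 N of sideways force remained on the tool at the end.

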